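Set up a sine bar for a 15 degree taper check

ROBOT

A 6-joint arm with a two-finger parallel gripper is mounted at the origin on a cart in front of the work surface, level with it; the furniture and walls round the work are solid. World frame = base frame: x ahead of the robot, y to its left, z up, the work surface at z = 0. Lengths are in m, angles in rad, forces in N, time in s.
With the tool pointing down it reaches from about 0.375 to 0.9 m from the base axis. Payload 3.1 kg.
Tool frame: the origin (TCP) lies on the centre line of the jaws, within the pads' length; the fingertips stand 25 mm ahead of it and the grasp point (between the pads) lies 6 mm ahead of it (robot.nose_length is the y of the fingertips in the tool frame, in m); y points along the fingers, z is the direction in which the jaws open and shut, and the axes are right-handed (so a half turn about y gives the same grasp; the last joint's range is limited). The gripper opens to 87 mm and grips with 3 to 60 N. Pads are 19 mm wide; open, the fingers measure 117 mm over their backs; the gripper's body (75 mm by 190 mm) begins 51 mm behind the grasp point.
Start: joints at [-1.329, 0.527, 1.433, -0, 1.181, -0.178], TCP at [0.255, -0.57, 0.248] pointing down, gripper open.
Joint ranges: [-3.08, 3.08], [-0.75, 2.2], [0.22, 2.44], [-1.43, 4.57], [0, 2.65], [-2.85, 2.85]. Speed limits (rad/s): [2.79, 2.79, 3.14, 3.14, 3.14, 3.14].

INTERFACE

Orientations are given as a unit quaternion [x, y, z, w].
In Python, from rig import robot, eyes, ticket gives the robot as it stands.
- The arm moves only by the tool play_rows, never from a script. Its argument "series" is a list of rows, each a list of 7 numbers: the opening, from 0 (shut) to 1 (fully open), then the shift along the tool's x, y, z scaled (see below), then the turn, a rotation vector about the tool's x, y, z scaled (see below). In form: [[claw, dx, dy, dz, ax, ay, az], ...]. A call has 1 to 12 rows; each row shifts and turns the commanded pose from where the row before left it, along the tool's axes as they then stand; what a row does not reach is not made up. The controller multiplies each number of a shift by 100 mm and each number of a turn by 180 degrees. A row lasts 1/12 s, in which the tool goes at most 41.7 mm and 7.16 degrees, less where a joint would pass 70% of its speed; a pose out of reach is approached as far as the arm can. A call with a number of a shift or a turn outside -1 to 1 is refused whole. A call with a gripper value outside its range is refused whole. The fingers move at their own pace and stop on an object; "grip_force" is the grip in N (left out, the last holds). Time passes only in rows, so rows that do not move let the fingers close. It gives the time, the measured TCP pose, the force and the opening at its end, in the units of the state.
- robot.get_obs(): the state, without advancing time (a new reading comes with each control period).
- eyes.camera(name): name is "scene" or "top" or "wrist"; returns the picture (420x560x3 uint8, red, green, blue); there is no depth.
- eyes.camera_params(name): a dict with "K" (3x3 intrinsics, pixels), "rvec" (rotation vector, rad) and "tvec" (3), from world to camera coordinates, as OpenCV has them. Camera axes: x right, y down, z forward; pixel columns grow to the right and rows downward; lengths in m; the calibration is good to about 2 mm. The wrist camera is an equidistant fisheye: a pixel r from the principal point sees the ray r / f radians off the axis. A picture is of the moment at which its call begins: read the wrist's pose just before it. camera_params takes no time and is no camera call; for the wrist camera it gives the pose at the moment of the call.
- ticket.hand_in(): hands the job in, once; it reports no verdict.
The state is a dict: "time": time; "q": joint angles; "joint_velocities": joint speeds; "joint_torque": joint torques, N m; "position": TCP position; "tool_rot": TCP orientation; "ft_force": force on the tool from outside, world axes, zero at the start; "moment": the same for the moment, N m; "grip_width": finger opening in m.
Only numpy, scipy, OpenCV 4.12 (cv2) and the standard library are available. Lean on these libraries where they do the work, as an engineer would, in place of code of your own. Each camera call takes 0.05 s, during which the arm holds its last target.

TASK

Set up the sine bar on the granite plate so that the taper wedge can be checked. Stand the 18 mm gauge block on the plate and the 8 mm block squarely on top of it; lay the bar at right angles to the steel stop rail, in line with the rail's middle, its fence-end roller down on the plate right up to the rail and its other roller resting on the middle of the two blocks; then lay the wedge along the top of the bar, thick end down the slope and up against the bar's fence, so that its top face comes out level. Leave the 34 mm block and the loupe where they are.

Things in the scene. Friction and masses are not known exactly. Their poses are not given: they have to be found in the camera images.
- surface_plate: Fixed dark granite plate, 150 mm (its x) by 200 mm (its y), flat top 40 mm above the bench. Origin: centre of underside, at bench level. On top at its +y end (robot's left, within 15 deg) a bolted bright steel stop rail: 70 mm long along x, centred on x=0, y from 84 (its working face) to 96 mm, 14 mm high.
- sine_bar: Loose steel bar, 0.42 kg, 25 mm wide (x; grasp across it), 112 long (y), flat top at z=32 mm, on two rollers of 20 mm diameter, 26 long, axes along x at y=+50 and -50, z=10; between them the body reaches down to z=8. Fence across the +y end: y 52 to 56, rising to z=42. Origin: midway between rollers, level with their undersides. Starts on the bench at left. On 18+8 mm blocks it slopes 15.07 deg.
- block_18: Square steel gauge block 24 x 24 mm, 18 mm thick, with a small dark hole in the middle of its top, loose, 80 g. Origin: centre of its underside, z up. Starts flat on a dark 2 mm mat on the robot's right.
- block_8: Square steel gauge block 24 x 24 mm, only 8 mm thick (the thinnest of the three), otherwise like the 18 mm block, loose, 36 g. Origin: centre of its underside, z up. Starts flat on the same 2 mm mat.
- block_34: Square steel gauge block 24 x 24 mm, 34 mm tall (the tallest), on the same mat; not wanted for this angle, to be left where it is. Origin: centre of its underside.
- taper_wedge: Loose pale metal wedge, 0.25 kg, 30 mm wide (x; grasp across it), 60 long (y), flat underside, sloping top: 18 mm high at the thin end (y=-30), 34 at the thick end (y=+30), slope 15.07 deg; round hole in the sloping face. Origin: centre of underside, z up. Starts flat on the bench at the robot's left, beside the sine bar.
- loupe: Small black eye loupe, 38 mm across, 30 mm high, loose, standing on the bench behind the sine bar and wedge; to be left alone. Origin: centre of its underside.

How it is judged:
At the end, for the whole second after the job is handed in: 8 mm block on 18 mm block on the plate (7 mm, 15 deg); bar square to rail (7 deg), within 15 mm of its middle, low roller within 12 mm of it, other roller within 9 mm of block middle, slope 15 deg (1.6); wedge flat on bar, thick end within 10 mm of fence, centred within 8 mm; released, at rest (z of block_18 in the frame of surface_plate between 0.037 and 0.043 m and angle between block_18's own z axis and vertical below 0.04 rad and horizontal distance between block_8 and block_18 below 0.007 m and z of block_8 in the frame of block_18 between 0.016 and 0.02 m and (angle between the x axis of block_8 and the x axis of block_18, either way round below 0.26 rad or angle between the x axis of block_8 and the y axis of block_18, either way round below 0.26 rad) and angle between sine_bar's own z axis and vertical between 0.235 and 0.292 rad and angle between the x axis of sine_bar and the x axis of surface_plate, either way round below 0.12 rad and x of sine_bar in the frame of surface_plate between -0.015 and 0.015 m and y of sine_bar in the frame of surface_plate between 0.011 and 0.026 m and x of block_8 in the frame of sine_bar between -0.01 and 0.01 m and y of block_8 in the frame of sine_bar between -0.055 and -0.036 m and contact force between sine_bar and block_8 above 0.2 N and contact force between sine_bar and surface_plate above 0.2 N and z of taper_wedge in the frame of sine_bar between 0.03 and 0.034 m and y of taper_wedge in the frame of sine_bar between 0.012 and 0.0245 m and x of taper_wedge in the frame of sine_bar between -0.008 and 0.008 m and angle between the y axis of taper_wedge and the y axis of sine_bar, either way round below 0.12 rad and y of sine_bar in the frame of taper_wedge below 0 m and angle between taper_wedge's own z axis and vertical between 0.235 and 0.292 rad and linear speed of each of sine_bar, taper_wedge, block_8, block_18 below 0.02 m/s); the robot touches nothing.
It fails at once if the 34 mm block is disturbed (distance of block_34 from where it was at the start of the episode above 0.02 m).
It fails at once if the loupe is disturbed (distance of loupe from where it was at the start of the episode above 0.02 m).
It also fails if it takes over 99 s, if anything falls off the work surface, if the arm or the gripper's body presses on something with over 40 N, if the wrist force passes 120 N, or if a joint passes its speed limit or range.

## Working session

There is one attempt and no reset: what is moved stays moved. The work goes in short steps, Python scripts to look and compute and a tool call to move; the robot and the scene stay as the last step left them, time stands still between calls to the robot, and variables do not carry over. Pictures are saved under pics/ and viewed, and the job is handed in when it is done.

Besides the shell and the picture viewer there is one more tool, called after "Emit:" as name(argument=value, ...), one argument or row to a line, values as JSON. play_rows: Moves the arm, as the interface text tells. Its arguments: {"type":"object","properties":{"series":{"type":"array","items":{"type":"array","items":{"type":"number"}}},"grip_force":{"type":"number"}},"required":["series"]}

```bash
ls; mkdir -p pics; cat > h.py <<'E'
import numpy as np,cv2
from scipy.spatial.transform import Rotation as R
from rig import robot,eyes,ticket
def snap(name,f):
    im=eyes.camera(name); cv2.imwrite('pics/'+f,im[:,:,::-1]); return im
def ray(name,uv,z):
    p=eyes.camera_params(name);K=np.array(p['K']);Rm=cv2.Rodrigues(np.array(p['rvec'],float))[0];t=np.array(p['tvec'],float).ravel()
    d=np.linalg.inv(K)@np.array([uv[0],uv[1],1.]); 
    d=Rm.T@d; c=-Rm.T@t
    return c+d*(z-c[2])/d[2]
def proj(name,P):
    p=eyes.camera_params(name)
    return cv2.projectPoints(np.array(P,float).reshape(-1,3),np.array(p['rvec'],float),np.array(p['tvec'],float),np.array(p['K'],float),None)[0].reshape(-1,2)
E
python3 - <<'E'
from h import *
snap('scene','s0.png');snap('top','t0.png')
o=robot.get_obs();print(o)
for n in('scene','top','wrist'):
    p=eyes.camera_params(n);print(n,p)
E
```

```text
pics
{'time': 0.1, 'q': array([-1.32849509e+00,  5.28377479e-01,  1.43377348e+00, -4.19187879e-05,
        1.18140939e+00, -1.78486455e-01]), 'joint_velocities': array([-0.00067434, -0.00350774, -0.0042653 ,  0.00105776, -0.00050838,
       -0.00059408]), 'joint_torque': array([-2.79398328e-04, -4.40985382e+01, -1.77150643e+01,  6.35057688e-02,
        5.33761270e-02, -3.90886009e-05]), 'position': array([ 0.25517415, -0.56986137,  0.24666704]), 'tool_rot': array([-0.14771711,  0.69220757, -0.69081778,  0.14764532]), 'ft_force': array([-0.33448889, -0.84337542, -0.99820554]), 'moment': array([-0.03024508, -0.03538207,  0.03593547]), 'grip_width': 0.08706514368896576}
scene {'K': array([[386.49456705,   0.        , 276.76585929],
       [  0.        , 386.49456705, 213.42839695],
       [  0.        ,   0.        ,   1.        ]]), 'rvec': array([ 0.65702159, -2.68323517,  1.08464189]), 'tvec': array([0.50277894, 0.15247252, 0.87607973])}
top {'K': array([[401.76836309,   0.        , 283.16889985],
       [  0.        , 401.76836309, 206.61106914],
       [  0.        ,   0.        ,   1.        ]]), 'rvec': array([ 2.19436117, -2.13941344,  0.0843849 ]), 'tvec': array([0.08363366, 0.53806432, 0.82802238])}
wrist {'K': array([[325.1922621 ,   0.        , 279.22822973],
       [  0.        , 325.1922621 , 210.53198995],
       [  0.        ,   0.        ,   1.        ]]), 'rvec': array([-2.42326462,  1.56994635,  0.23533773]), 'tvec': array([-0.6239184 , -0.03551658,  0.39347063])}
```

View pics/s0.png

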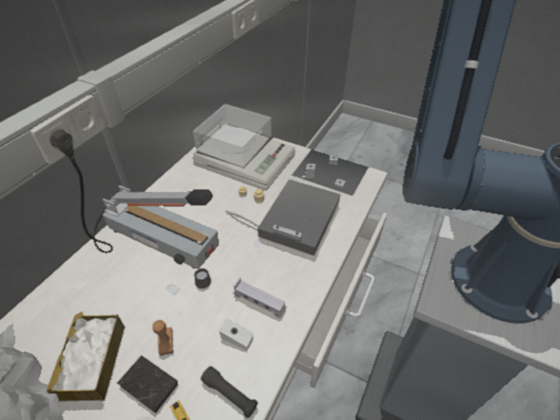

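View pics/t0.png

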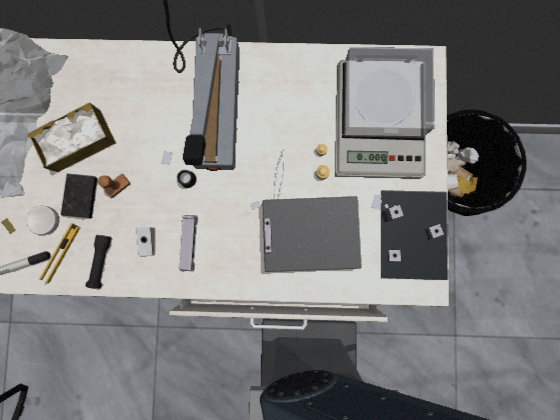

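The top view shows the mat with three blocks at right (395,212), (436,231), (395,256). The plate is around (310,234) with its rail at (268,236), the bar at (188,242), the wedge at (145,241) and the loupe at (187,178). I'll zoom in.

```bash
python3 - <<'E'
import cv2
im=cv2.imread('pics/t0.png')
def c(n,x0,x1,y0,y1,s):cv2.imwrite(n,cv2.resize(im[y0:y1,x0:x1],None,fx=s,fy=s,interpolation=cv2.INTER_CUBIC))
c('pics/tz1.png',375,455,185,285,6)
c('pics/tz2.png',125,205,200,280,7)
c('pics/tz3.png',250,370,190,280,6)
im=cv2.imread('pics/s0.png')
c('pics/sz1.png',290,370,140,200,8)
E
```

```text
(no output)
```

View pics/tz1.png

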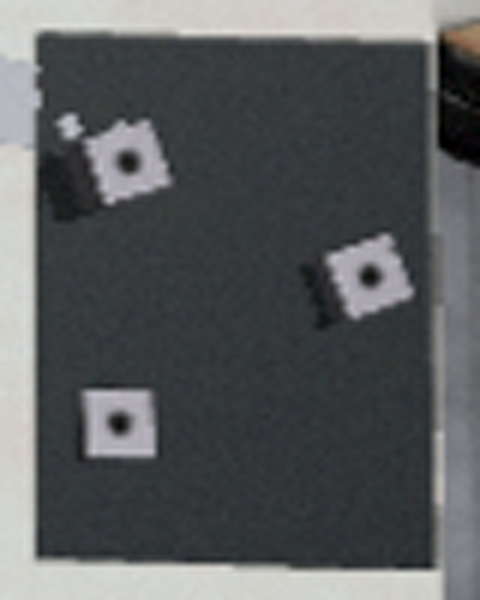

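View pics/tz2.png

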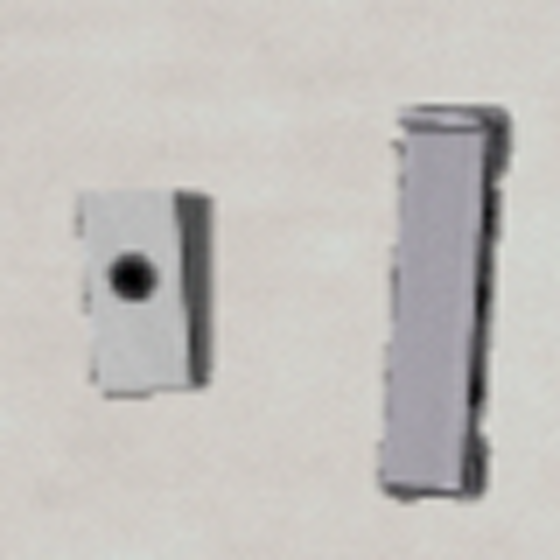

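View pics/tz3.png

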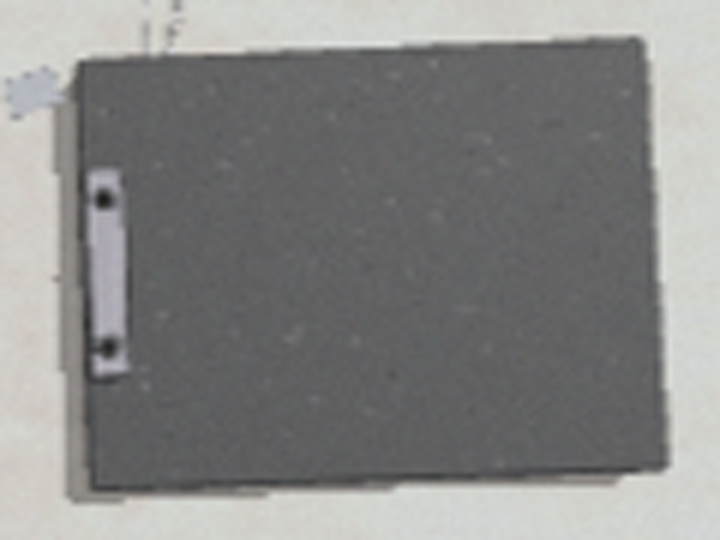

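View pics/sz1.png

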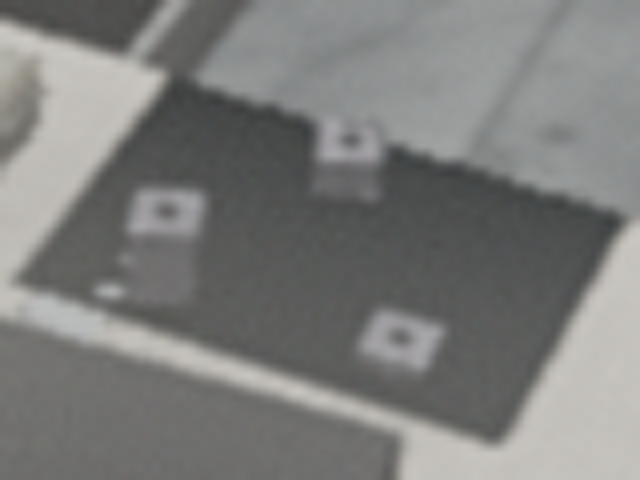

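```bash
python3 - <<'E'
from h import *
o=robot.get_obs();print(R.from_quat(o['tool_rot']).as_matrix().round(3))
f=lambda X,Y,x0,y0,s:((X+.5)/s-.5+x0,(Y+.5)/s-.5+y0)
T=lambda X,Y,z,a:ray('top',f(X,Y,*a),z).round(4)
a=(375,185,6)
print('b34',T(128,161,.036,a),'b18',T(370,276,.020,a),'b8',T(120,424,.010,a))
for q in [(325,255),(388,233),(414,294),(353,319)]:print('18c',T(*q,.020,a))
for q in [(83,391),(155,389),(157,457),(85,459)]:print('8c',T(*q,.010,a))
a=(250,190,6)
for q in [(78,62),(642,38),(665,467),(93,488)]:print('plate',T(*q,.040,a))
for q in [(88,171),(118,170),(128,374),(93,376)]:print('rail',T(*q,.054,a))
a=(125,200,7)
for q in [(404,128),(487,128),(463,487),(382,487)]:print('bar top',T(*q,.032,a))
for q in [(402,110),(485,108)]:print('fence top',T(*q,.042,a))
for q in [(80,191),(178,191),(190,388),(100,390)]:print('wedge',T(*q,.026,a))
print('hole',T(133,277,.026,a))
b=(290,140,8)
for q,z in [((166,212),.036),((350,140),.020),((400,338),.010)]:print('scene',ray('scene',f(*q,*b),z).round(4))
im=cv2.imread('pics/s0.png')
cv2.imwrite('pics/sz2.png',cv2.resize(im[260:360,190:300],None,fx=6,fy=6,interpolation=cv2.INTER_CUBIC))
E
```

```text
[[-0.913 -0.001  0.408]
 [-0.408  0.002 -0.913]
 [-0.    -1.    -0.002]]
b34 [ 0.5305 -0.1385  0.036 ] b18 [ 0.4934 -0.2278  0.02  ] b8 [ 0.439  -0.1426  0.01  ]
18c [ 0.5004 -0.212   0.02  ]
18c [ 0.5087 -0.2342  0.02  ]
18c [ 0.4874 -0.2431  0.02  ]
18c [ 0.4781 -0.2217  0.02  ]
8c [ 0.4503 -0.1295  0.01  ]
8c [ 0.4517 -0.155   0.01  ]
8c [ 0.4277 -0.1557  0.01  ]
8c [ 0.4263 -0.1302  0.01  ]
plate [0.5474 0.1405 0.04  ]
plate [ 0.5606 -0.0557  0.04  ]
plate [ 0.413  -0.0649  0.04  ]
plate [0.4006 0.1308 0.04  ]
rail [0.5086 0.1349 0.054 ]
rail [0.5092 0.1247 0.054 ]
rail [0.4401 0.1193 0.054 ]
rail [0.4391 0.1311 0.054 ]
bar top [0.5061 0.3093 0.032 ]
bar top [0.5067 0.2842 0.032 ]
bar top [0.3995 0.2864 0.032 ]
bar top [0.3989 0.3106 0.032 ]
fence top [0.5109 0.3075 0.042 ]
fence top [0.5121 0.2827 0.042 ]
wedge [0.4848 0.4086 0.026 ]
wedge [0.4856 0.3787 0.026 ]
wedge [0.4264 0.3717 0.026 ]
wedge [0.4251 0.399  0.026 ]
hole [0.4593 0.3909 0.026 ]
scene [ 0.5287 -0.1345  0.036 ]
scene [ 0.4921 -0.2239  0.02  ]
scene [ 0.4383 -0.1389  0.01  ]
```

View pics/sz2.png

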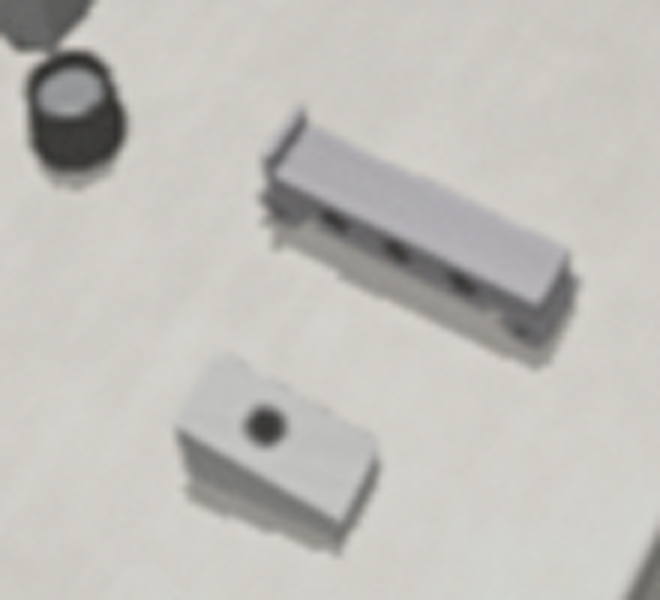

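Emit:
play_rows(
  series=[
    [1, -0.298, 0.083, -0.181, 0, 0, 0],
    [1, -0.298, 0.083, -0.181, 0, 0, 0],
    [1, -0.298, 0.083, -0.181, 0, 0, 0],
    [1, -0.298, 0.083, -0.181, 0, 0, 0],
    [1, -0.298, 0.083, -0.181, 0, 0, 0],
    [1, -0.298, 0.083, -0.181, 0, 0, 0],
    [1, -0.298, 0.083, -0.181, 0, 0, 0],
    [1, -0.298, 0.083, -0.181, 0, 0, 0],
    [1, -0.298, 0.083, -0.181, 0, 0, 0],
    [1, -0.298, 0.083, -0.181, 0, 0, 0],
    [1, -0.298, 0.083, -0.181, 0, 0, 0],
    [1, -0.298, 0.083, -0.181, 0, 0, 0],
  ],
  grip_force=20,
)

```text
time: 1.1
position: [0.4935, -0.2245, 0.1473]
tool_rot: [-0.148, 0.692, -0.691, 0.147]
ft_force: [-0.3, 0.1, -0.2]
grip_width: 0.0869
```

```bash
cat >> h.py <<'E'
def wray(uv,z):
    p=eyes.camera_params('wrist');K=np.array(p['K']);Rm=cv2.Rodrigues(np.array(p['rvec'],float))[0];t=np.array(p['tvec'],float).ravel()
    D=np.array([(uv[0]-K[0,2])/K[0,0],(uv[1]-K[1,2])/K[1,1]]);th=np.hypot(*D)
    d=np.array([*(D/max(th,1e-9)*np.sin(th)),np.cos(th)]);d=Rm.T@d;c=-Rm.T@t
    return c+d*(z-c[2])/d[2]
def st():
    o=robot.get_obs();M=R.from_quat(o['tool_rot']).as_matrix()
    print('t',round(o['time'],2),'p',o['position'].round(4),'yaw',round(np.degrees(np.arctan2(M[1,2],M[0,2])),2),'ydir',M[:,1].round(3),'F',o['ft_force'].round(1),'w',round(o['grip_width'],4),'q',o['q'].round(2))
    return o,M
def go(p,yaw=None,tilt=0):
    "tool-frame shift (units), then turn about tool y (units); tilt ignored"
    o,M=st()
    d=M.T@(np.array(p)-o['position'])/0.1
    y=np.degrees(np.arctan2(M[1,2],M[0,2]))
    print('shift',d.round(3),'turn y',None if yaw is None else round(-(yaw-y)/180,4))
E
python3 - <<'E'
from h import *
st();snap('wrist','w1.png')
p=eyes.camera_params('wrist');print((-cv2.Rodrigues(p['rvec'])[0].T@p['tvec']).round(3))
E
```

```text
t 1.1 p [ 0.4935 -0.2245  0.1473] yaw -65.9 ydir [-0.001  0.    -1.   ] F [-0.3  0.1 -0.2] w 0.0869 q [-0.63  0.56  1.73  0.    0.85  0.52]
[ 0.568 -0.187  0.285]
```

View pics/w1.png

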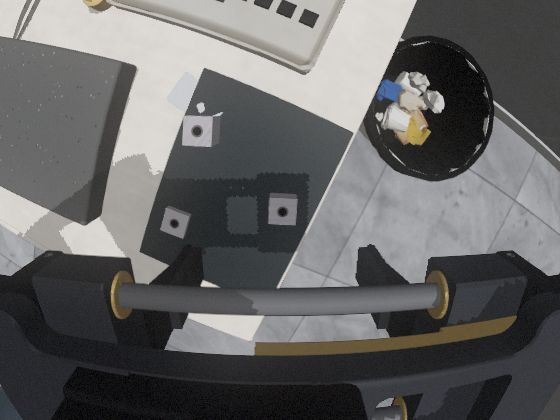

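The wrist view shows the 34 block at (197,131), the 18 at (283,211), the 8 at (174,223), and the plate's right edge at left.

```bash
python3 - <<'E'
from h import *
im=cv2.imread('pics/w1.png')
cv2.imwrite('pics/w1z.png',cv2.resize(im[110:245,130:310],None,fx=4,fy=4,interpolation=cv2.INTER_CUBIC))
for n,uv,z in [('34',(197,131),.036),('18',(282.7,211.5),.020),('8',(174,223),.010),('plate far-right',(135,66),.04),('near right',(99,222),.04)]:print(n,wray(uv,z).round(4))
E
```

```text
34 [ 0.5317 -0.1319  0.036 ]
18 [ 0.4954 -0.2214  0.02  ]
8 [ 0.4409 -0.1356  0.01  ]
plate far-right [ 0.562  -0.0634  0.04  ]
near right [ 0.4244 -0.074   0.04  ]
```

View pics/w1z.png

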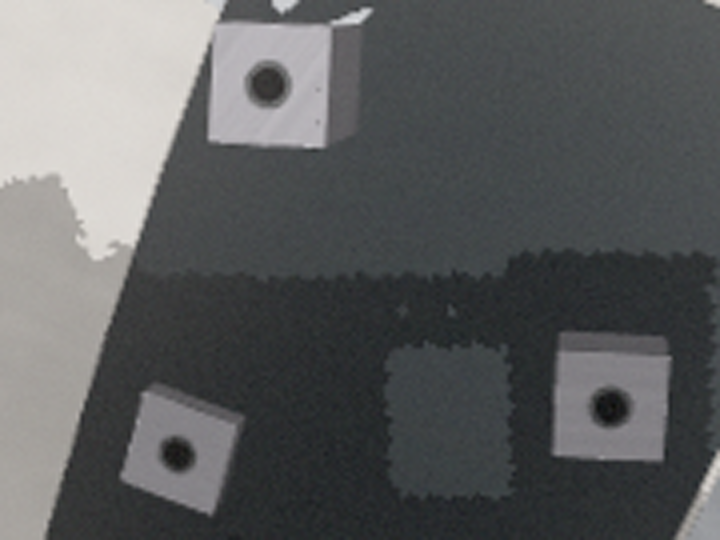

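Emit:
play_rows(
  series=[
    [1, 0, 0.235, 0, 0, 0, 0],
    [1, 0, 0.235, 0, 0, 0, 0],
    [1, 0, 0.235, 0, 0, 0, 0],
    [1, 0, 0.235, 0, 0, 0, 0],
    [1, 0, 0.23, 0, 0, 0, 0],
    [1, 0, 0, 0, 0, 0, 0],
    [0.2, 0, 0, 0, 0, 0, 0],
    [0, 0, 0, 0, 0, 0, 0],
    [0, 0, 0, 0, 0, 0, 0],
    [0, 0, 0, 0, 0, 0, 0],
    [0, 0, 0, 0, 0, 0, 0],
    [0, 0, 0, 0, 0, 0, 0],
  ],
  grip_force=20,
)

```text
time: 2.15
position: [0.4931, -0.2262, 0.0314]
tool_rot: [0.148, -0.691, 0.692, -0.148]
ft_force: [-0.1, 0.3, -0.2]
grip_width: 0.0549
```

```bash
python3 - <<'E'
from h import *
st();snap('wrist','w2.png')
E
```

```text
t 2.15 p [ 0.4931 -0.2262  0.0314] yaw -65.89 ydir [ 0.001 -0.    -1.   ] F [-0.1  0.3 -0.2] w 0.0549 q [-0.64  0.76  1.78 -0.    0.6   0.51]
```

View pics/w2.png

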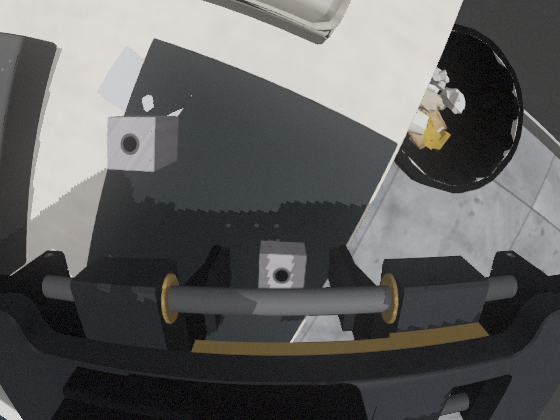

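The block sits between the jaws at (282,270), well centred. I'll keep closing.

Emit:
play_rows(
  series=[
    [0, 0, 0, 0, 0, 0, 0],
    [0, 0, 0, 0, 0, 0, 0],
    [0, 0, 0, 0, 0, 0, 0],
    [0, 0, 0, 0, 0, 0, 0],
    [0, 0, 0, 0, 0, 0, 0],
    [0, 0, 0, 0, 0, 0, 0],
    [0, 0, 0, 0, 0, 0, 0],
  ],
)

```text
time: 2.78
position: [0.4931, -0.2262, 0.031]
tool_rot: [0.148, -0.691, 0.692, -0.148]
ft_force: [1.0, 0.2, 0.1]
grip_width: 0.0238
```

```bash
python3 - <<'E'
from h import *
o,M=st()
h=wray((282,273.5),.020);print(h, M.T@(h-o['position']))
E
```

```text
t 2.78 p [ 0.4931 -0.2262  0.031 ] yaw -65.89 ydir [ 0. -0. -1.] F [1.  0.2 0.1] w 0.0238 q [-0.64  0.76  1.78  0.    0.6   0.51]
[ 0.49410556 -0.22749979  0.02      ] [-0.00037002  0.01099754  0.00160965]
```

Emit:
play_rows(
  series=[
    [0, 0, -0.33, 0, 0, 0, 0],
    [0, 0, -0.33, 0, 0, 0, 0],
    [0, 0, -0.34, 0, 0, 0, 0],
    [0, -0.126, 0, -0.321, 0, 0, 0],
    [0, -0.126, 0, -0.321, 0, 0, 0],
    [0, -0.126, 0, -0.321, 0, 0, 0],
    [0, -0.126, 0, -0.321, 0, 0, 0],
    [0, -0.126, 0, -0.321, 0, 0, 0],
    [0, -0.126, 0, -0.321, 0, 0, 0],
    [0, -0.126, 0, -0.321, 0, 0.0376, 0],
    [0, 0, 0, 0, 0, 0.0376, 0],
    [0, 0, 0, 0, 0, 0.0376, 0],
  ],
)

```text
time: 3.78
position: [0.4807, 0.0165, 0.1308]
tool_rot: [-0.025, 0.707, -0.707, 0.024]
ft_force: [0.5, -0.6, -0.9]
grip_width: 0.024
```

```bash
python3 - <<'E'
from h import *
st();snap('wrist','w3.png')
E
```

```text
t 3.78 p [0.4807 0.0165 0.1308] yaw -86.09 ydir [-0.001  0.    -1.   ] F [ 0.5 -0.6 -0.9] w 0.024 q [-0.2   0.53  1.9   0.    0.72  1.3 ]
```

View pics/w3.png

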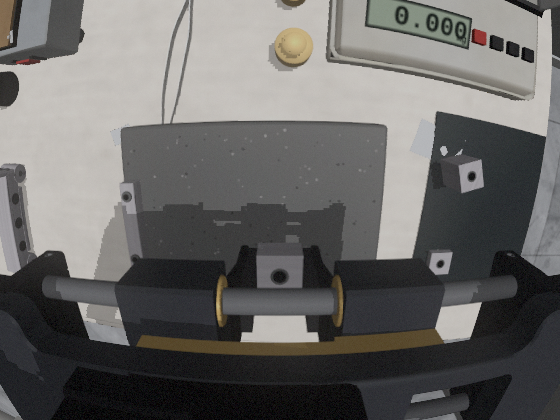

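```bash
python3 - <<'E'
import cv2
im=cv2.imread('pics/w3.png')
cv2.imwrite('pics/w3z.png',cv2.resize(im[115:275,105:165],None,fx=4.5,fy=4.5,interpolation=cv2.INTER_CUBIC))
cv2.imwrite('pics/w3y.png',cv2.resize(im[115:275,340:400],None,fx=4.5,fy=4.5,interpolation=cv2.INTER_CUBIC))
E
```

```text
(no output)
```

View pics/w3z.png

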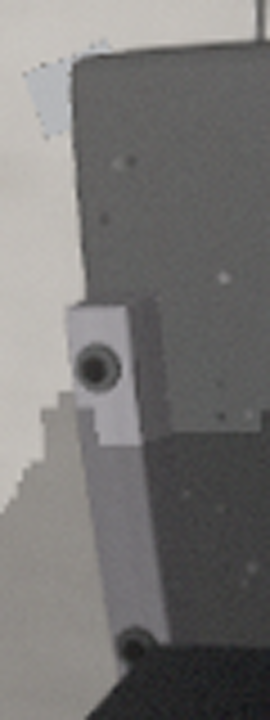

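View pics/w3y.png

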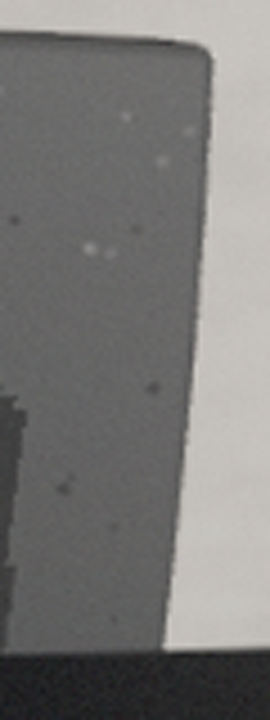

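```bash
python3 - <<'E'
from h import *
o,M=st()
f=lambda X,Y,x0:((X+.5)/4.5-.5+x0,(Y+.5)/4.5-.5+115)
P=[]
for n,q,x0,z in [('farleft',(76,60),105,.04),('rail out far',(66,307),105,.054),('rail face far',(127,306),105,.054),('rail face near',(168,640),105,.054),('hole1',(96,367),105,.054),('hole2',(134,648),105,.054),('farright',(210,46),340,.04),('right',(165,645),340,.04)]:
    print(n,wray(f(*q,x0),z).round(4))
h=wray((279.5,276.5),o['position'][2]-.011);print('held hole',h.round(4))
# top predicted plate model check
th=np.radians(3.8);c=np.array([.4804,.0385])
for q in [(-.075,.1),(.075,.1),(.075,-.1),(.035,.084),(-.035,.084),(.035,.096)]:
    print(q,(c+np.array([[np.cos(th),-np.sin(th)],[np.sin(th),np.cos(th)]])@q).round(4))
E
```

```text
t 3.83 p [0.4813 0.0155 0.1309] yaw -86.39 ydir [-0.001  0.    -1.   ] F [-0.5 -0.1 -0.4] w 0.0238 q [-0.2   0.53  1.89  0.    0.72  1.31]
farleft [0.5491 0.1392 0.04  ]
rail out far [0.5096 0.1351 0.054 ]
rail face far [0.5102 0.1236 0.054 ]
rail face near [0.4514 0.1206 0.054 ]
hole1 [0.4997 0.13   0.054 ]
hole2 [0.4491 0.1275 0.054 ]
farright [ 0.561  -0.0571  0.04  ]
right [ 0.4567 -0.0641  0.04  ]
held hole [0.4799 0.0151 0.1199]
(-0.075, 0.1) [0.3989 0.1333]
(0.075, 0.1) [0.5486 0.1433]
(0.075, -0.1) [ 0.5619 -0.0563]
(0.035, 0.084) [0.5098 0.1246]
(-0.035, 0.084) [0.4399 0.12  ]
(0.035, 0.096) [0.509  0.1366]
```

Emit:
play_rows(
  series=[
    [0, -0.009, 0.15, 0.018, 0, 0, 0],
    [0, 0, 0.2, 0, 0, 0, 0],
    [0, 0, 0.15, 0, 0, 0, 0],
    [0, 0, 0.08, 0, 0, 0, 0],
    [0, 0, 0.03, 0, 0, 0, 0],
    [0, 0, 0, 0, 0, 0, 0],
    [0, 0, 0, 0, 0, 0, 0],
  ],
)

```text
time: 4.42
position: [0.4831, 0.0121, 0.0702]
tool_rot: [0.025, -0.707, 0.707, -0.025]
ft_force: [-0.7, -0.9, -2.0]
grip_width: 0.0235
```

Emit:
play_rows(
  series=[
    [0, 0, 0.01, 0, 0, 0, 0],
    [0, 0, 0.005, 0, 0, 0, 0],
    [0, 0, 0, 0, 0, 0, 0],
  ],
)

```text
time: 4.67
position: [0.4833, 0.0122, 0.0689]
tool_rot: [0.024, -0.707, 0.707, -0.025]
ft_force: [0.0, 0.2, 0.6]
grip_width: 0.0238
```

```bash
python3 - <<'E'
from h import *
for i in range(3):
    st();snap('wrist','w4.png')
E
```

```text
t 4.67 p [0.4833 0.0122 0.0689] yaw -85.99 ydir [ 0.001 -0.    -1.   ] F [0.  0.2 0.6] w 0.0238 q [-0.21  0.65  1.92 -0.    0.56  1.29]
t 4.72 p [0.4833 0.0122 0.0689] yaw -85.99 ydir [ 0.001 -0.    -1.   ] F [ 0.1 -1.   0.9] w 0.0236 q [-0.21  0.65  1.92 -0.    0.56  1.29]
t 4.77 p [0.4833 0.0122 0.0689] yaw -85.99 ydir [ 0.001 -0.    -1.   ] F [-0.5  0.6  1.5] w 0.0236 q [-0.21  0.65  1.92 -0.    0.56  1.29]
```

View pics/w4.png

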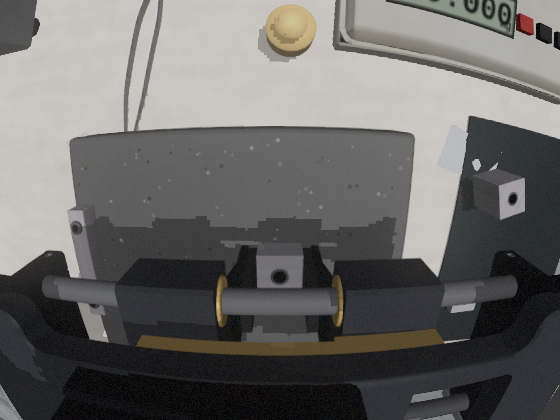

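Emit:
play_rows(
  series=[
    [0, 0, 0, -0.018, 0, 0, 0],
    [0, 0, 0, 0, 0, 0, 0],
    [0.6, 0, 0, 0, 0, 0, 0],
    [0.6, 0, 0, 0, 0, 0, 0],
    [0.6, 0, 0, 0, 0, 0, 0],
    [0.7, 0, -0.1, 0, 0, 0, 0],
    [0.7, 0, -0.3, 0, 0, 0, 0],
    [0.7, 0, -0.3, 0, 0, 0.009, 0],
    [0.7, 0.183, 0, 0.35, 0, 0, 0],
    [0.7, 0.183, 0, 0.35, 0, 0, 0],
    [0.7, 0.184, 0, 0.38, 0, 0, 0],
    [0.7, 0, 0, 0.44, 0, 0, 0],
  ],
)

```text
time: 5.82
position: [0.4295, -0.1358, 0.1389]
tool_rot: [-0.017, 0.708, -0.706, 0.013]
ft_force: [0.8, 0.5, 0.1]
grip_width: 0.0607
```

```bash
python3 - <<'E'
from h import *
st();snap('wrist','w5.png');st();snap('top','t5.png')
im=cv2.imread('pics/t5.png')
cv2.imwrite('pics/t5z.png',cv2.resize(im[190:280,250:370],None,fx=6,fy=6,interpolation=cv2.INTER_CUBIC))
E
```

```text
t 5.82 p [ 0.4295 -0.1358  0.1389] yaw -87.52 ydir [-0.006  0.004 -1.   ] F [0.8 0.5 0.1] w 0.0607 q [-0.56  0.49  1.96 -0.    0.7   0.97]
t 5.87 p [ 0.4352 -0.1459  0.1395] yaw -87.85 ydir [ 0.004 -0.006 -1.   ] F [ 1.7 -5.4  1. ] w 0.0606 q [-0.57  0.49  1.95 -0.    0.7   0.97]
```

View pics/w5.png

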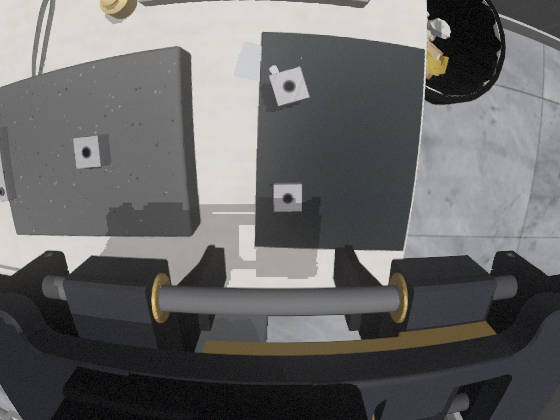

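View pics/t5z.png

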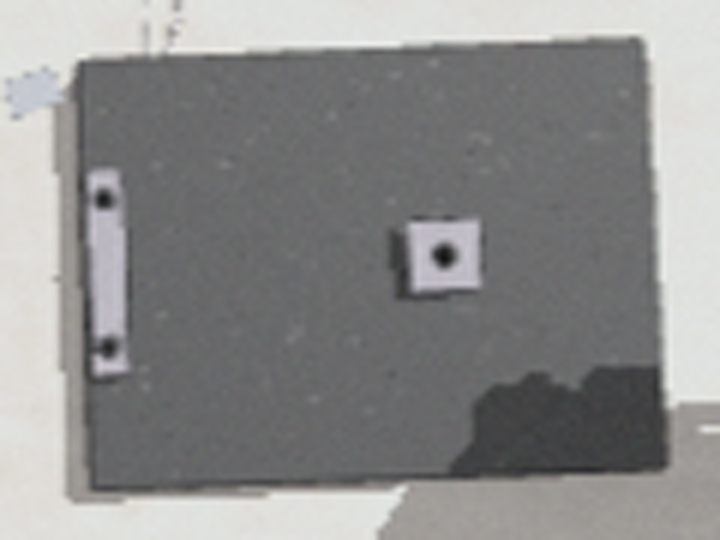

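The 18 block stands square on the plate (hole at zoom (445,255)). In the wrist view the 8 block is at (288,197).

```bash
python3 - <<'E'
from h import *
snap('wrist','w6.png')
f=lambda X,Y,x0,y0,s:((X+.5)/s-.5+x0,(Y+.5)/s-.5+y0)
h=ray('top',f(445,255,250,190,6),.058);print('18 now (top)',h.round(4))
th=np.radians(3.5);Rm=np.array([[np.cos(th),-np.sin(th)],[np.sin(th),np.cos(th)]])
print('in plate (top cam plate c .4806 .0377)',(Rm.T@(h[:2]-[.4806,.0377])).round(4))
o,M=st()
im=cv2.imread('pics/w6.png')
g=cv2.cvtColor(im,cv2.COLOR_BGR2GRAY)[180:215,270:305]
ys,xs=np.where(g>130);cs=cv2.minAreaRect(np.stack([xs+270,ys+180],1).astype(np.float32));print(cs)
ys,xs=np.where(g<60);
c=cs[0];b=wray(c,.010);print('b8',b.round(4))
# edges
for q in cv2.boxPoints(cs):print(wray(q,.010).round(4))
# 18 for bias
g2=cv2.cvtColor(im,cv2.COLOR_BGR2GRAY)
E
```

```text
18 now (top) [0.4829 0.0131 0.058 ]
in plate (top cam plate c .4806 .0377) [ 0.0008 -0.0247]
t 5.97 p [ 0.435  -0.1405  0.1392] yaw -87.95 ydir [ 0.003 -0.002 -1.   ] F [-0.3  0.1  0. ] w 0.0611 q [-0.56  0.49  1.95 -0.    0.7   0.98]
((280.0, 203.5), (21.0, 20.0), 90.0)
b8 [ 0.4403 -0.1413  0.01  ]
[ 0.4492 -0.1325  0.01  ]
[ 0.4498 -0.1495  0.01  ]
[ 0.4312 -0.1503  0.01  ]
[ 0.4306 -0.1331  0.01  ]
```

```bash
python3 - <<'E'
import cv2
im=cv2.imread('pics/w6.png')
cv2.imwrite('pics/w6z.png',cv2.resize(im[120:230,60:320],None,fx=3,fy=3,interpolation=cv2.INTER_CUBIC))
E
```

```text
(no output)
```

View pics/w6z.png

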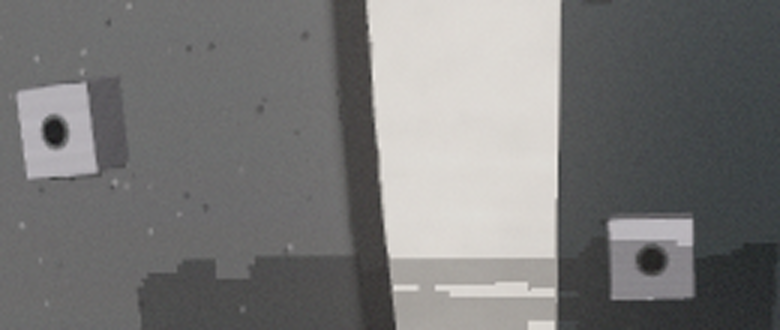

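Emit:
play_rows(
  series=[
    [0.7, 0, 0.3, 0, 0, 0, 0],
    [0.7, 0, 0.3, 0, 0, 0, 0],
    [0.7, 0, 0.2, 0, 0, 0, 0],
    [0.7, 0, 0, 0, 0, 0, 0],
    [0.7, 0, 0, 0, 0, 0, 0],
    [0.7, 0, 0, 0, 0, 0, 0],
  ],
)

```text
time: 6.47
position: [0.4346, -0.1366, 0.0592]
tool_rot: [0.015, -0.707, 0.707, -0.015]
ft_force: [-0.2, -0.4, 0.4]
grip_width: 0.0608
```

```bash
python3 - <<'E'
from h import *
st();snap('wrist','w7.png')
for v in [(276.8,206.5)]: pass
E
```

```text
t 6.47 p [ 0.4346 -0.1366  0.0592] yaw -87.56 ydir [ 0.001 -0.    -1.   ] F [-0.2 -0.4  0.4] w 0.0608 q [-0.55  0.66  2.    0.    0.49  0.98]
```

View pics/w7.png

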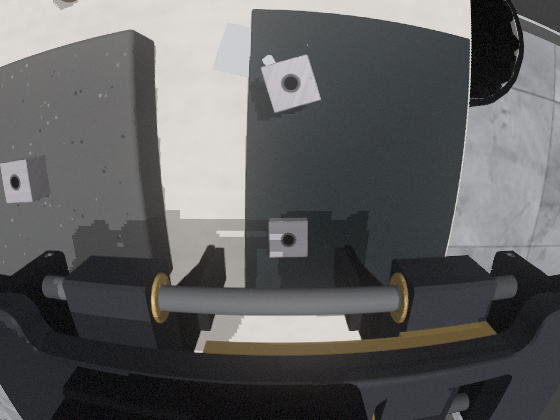

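The 8 block is between the fingers, hole at (288,240).

```bash
python3 - <<'E'
from h import *
h=wray((288,240),.010);print(h.round(4)); go([.4390,-.1410,.0285],-87.6)
E
```

```text
[ 0.4388 -0.1424  0.01  ]
t 6.52 p [ 0.4349 -0.1369  0.0596] yaw -87.56 ydir [ 0.002 -0.001 -1.   ] F [-0.5 -0.3  0.1] w 0.0611 q [-0.55  0.66  2.    0.    0.48  0.98]
shift [-0.039  0.311  0.042] turn y 0.0002
```

Emit:
play_rows(
  series=[
    [0.7, -0.039, 0.15, 0.045, 0, 0, 0],
    [0.7, 0, 0.15, 0, 0, 0, 0],
    [0.7, 0, 0.013, 0, 0, 0, 0],
    [0.2, 0, 0, 0, 0, 0, 0],
    [0, 0, 0, 0, 0, 0, 0],
    [0, 0, 0, 0, 0, 0, 0],
    [0, 0, 0, 0, 0, 0, 0],
    [0, 0, 0, 0, 0, 0, 0],
    [0, 0, 0, 0, 0, 0, 0],
    [0, 0, 0, 0, 0, 0, 0],
    [0, 0, 0, 0, 0, 0, 0],
    [0, 0, 0, 0, 0, 0, 0],
  ],
)

```text
time: 7.52
position: [0.4383, -0.1416, 0.0274]
tool_rot: [0.015, -0.707, 0.707, -0.015]
ft_force: [-0.7, -0.1, 4.5]
grip_width: 0.0238
```

```bash
python3 - <<'E'
from h import *
st();snap('wrist','w8.png')
im=cv2.imread('pics/w8.png')
cv2.imwrite('pics/w8z.png',cv2.resize(im[220:320,180:380],None,fx=4,fy=4,interpolation=cv2.INTER_CUBIC))
E
```

```text
t 7.52 p [ 0.4383 -0.1416  0.0274] yaw -87.63 ydir [ 0. -0. -1.] F [-0.7 -0.1  4.5] w 0.0238 q [-0.56  0.73  1.99  0.    0.42  0.97]
```

View pics/w8z.png

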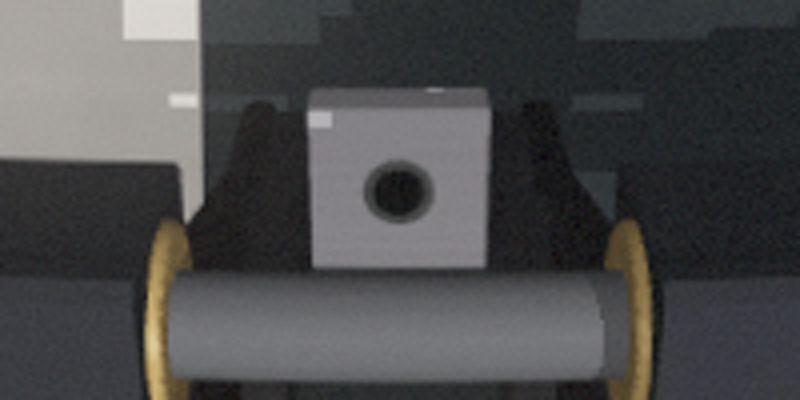

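Emit:
play_rows(
  series=[
    [0, 0, -0.2, 0, 0, 0, 0],
    [0, 0, -0.35, 0, 0, 0, 0],
    [0, 0, -0.35, 0, 0, 0, 0],
    [0, -0.103, 0, -0.306, 0, 0, 0],
    [0, -0.103, 0, -0.306, 0, 0, 0],
    [0, -0.103, 0, -0.306, 0, 0, 0],
    [0, -0.103, 0, -0.306, 0, 0, 0],
    [0, -0.103, 0, -0.306, 0, -0.007, 0],
    [0, 0, 0, 0, 0, 0, 0],
    [0, 0, 0, 0, 0, 0, 0],
    [0, 0, 0, 0, 0, 0, 0],
    [0, 0, 0, 0, 0, 0, 0],
  ],
)

```text
time: 8.57
position: [0.483, 0.0126, 0.1169]
tool_rot: [0.022, -0.707, 0.707, -0.022]
ft_force: [-0.1, -0.4, 0.1]
grip_width: 0.0234
```

```bash
python3 - <<'E'
from h import *
o,M=st();snap('wrist','w9.png')
im=cv2.imread('pics/w9.png')
cv2.imwrite('pics/w9z.png',cv2.resize(im[220:320,180:380],None,fx=4,fy=4,interpolation=cv2.INTER_CUBIC))
go([.4831,.0138,.090])
h=wray((279.8,267.8),o['position'][2]-.0174);print(h)
E
```

```text
t 8.57 p [0.483  0.0126 0.1169] yaw -86.43 ydir [-0.001 -0.    -1.   ] F [-0.1 -0.4  0.1] w 0.0234 q [-0.21  0.56  1.9  -0.    0.68  1.3 ]
t 8.62 p [0.483  0.0124 0.117 ] yaw -86.47 ydir [-0.001 -0.    -1.   ] F [ 0.1 -0.4 -0.9] w 0.0236 q [-0.21  0.56  1.9  -0.    0.68  1.3 ]
shift [-0.002  0.27  -0.014] turn y None
[0.48352128 0.01195351 0.09949369]
```

View pics/w9z.png

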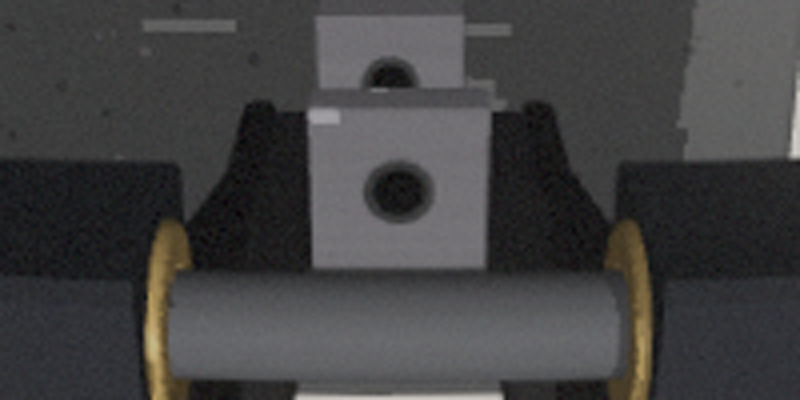

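Emit:
play_rows(
  series=[
    [0, -0.002, 0.15, -0.014, 0, 0, 0],
    [0, 0, 0.12, 0, 0, 0, 0],
    [0, 0, 0.04, 0, 0, 0, 0],
    [0, 0, 0.02, 0, 0, 0, 0],
    [0, 0, 0, 0, 0, 0, 0],
    [0, 0, 0, 0, 0, 0, 0],
  ],
)

```text
time: 9.12
position: [0.4837, 0.0144, 0.0844]
tool_rot: [0.022, -0.707, 0.707, -0.022]
ft_force: [0.8, -0.8, 0.2]
grip_width: 0.0237
```

```bash
python3 - <<'E'
from h import *
o,M=st();snap('wrist','w10.png')
im=cv2.imread('pics/w10.png')
cv2.imwrite('pics/w10z.png',cv2.resize(im[220:320,180:380],None,fx=4,fy=4,interpolation=cv2.INTER_CUBIC))
E
```

```text
t 9.12 p [0.4837 0.0144 0.0844] yaw -86.41 ydir [ 0.001 -0.    -1.   ] F [ 0.8 -0.8  0.2] w 0.0237 q [-0.2   0.62  1.92  0.    0.6   1.31]
```

View pics/w10z.png

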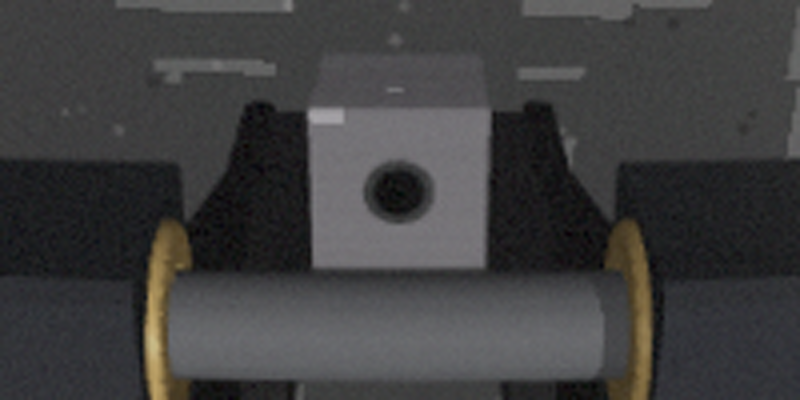

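Emit:
play_rows(
  series=[
    [0, 0, 0.012, 0, 0, 0, 0],
    [0, 0, 0, 0, 0, 0, 0],
    [0.6, 0, 0, 0, 0, 0, 0],
    [0.6, 0, 0, 0, 0, 0, 0],
    [0.6, 0, 0, 0, 0, 0, 0],
    [0.6, 0, 0, 0, 0, 0, 0],
    [0.8, 0, -0.1, 0, 0, 0, 0],
    [0.8, 0, -0.3, 0, 0, 0, 0],
    [1, 0, -0.3, 0, 0, 0, 0],
    [1, 0, -0.3, 0, 0, 0, 0],
    [1, 0.014, 0, -0.358, 0, 0.0256, 0],
    [1, 0.014, 0, -0.358, 0, 0, 0],
  ],
)

```text
time: 10.17
position: [0.4806, 0.0857, 0.1858]
tool_rot: [-0.011, -0.707, 0.707, 0.006]
ft_force: [0.0, 0.5, -0.9]
grip_width: 0.0815
```

Emit:
play_rows(
  series=[
    [1, -0.015, 0, -0.358, 0, 0, 0],
    [1, -0.015, 0, -0.358, 0, 0, 0],
    [1, -0.015, 0, -0.358, 0, 0, 0],
    [1, -0.015, 0, -0.358, 0, 0, 0],
    [1, 0, 0, -0.358, 0, 0, 0],
    [1, 0, 0, -0.358, 0, 0, 0],
    [1, 0, 0, 0, 0, 0, 0],
    [1, 0, 0, 0, 0, 0, 0],
    [1, 0, 0, 0, 0, 0, 0],
  ],
)

```text
time: 10.92
position: [0.488, 0.3006, 0.1831]
tool_rot: [-0.005, -0.707, 0.707, 0.006]
ft_force: [0.5, 0.3, -0.5]
grip_width: 0.087
```

```bash
python3 - <<'E'
from h import *
o,M=st();snap('wrist','w11.png');snap('top','t11.png')
im=cv2.imread('pics/t11.png')
cv2.imwrite('pics/t11z.png',cv2.resize(im[190:280,250:370],None,fx=6,fy=6,interpolation=cv2.INTER_CUBIC))
E
```

```text
t 10.92 p [0.488  0.3006 0.1831] yaw -90.92 ydir [-0.001 -0.001 -1.   ] F [ 0.5  0.3 -0.5] w 0.087 q [ 0.36  0.54  1.63 -0.    0.97  1.94]
```

View pics/w11.png

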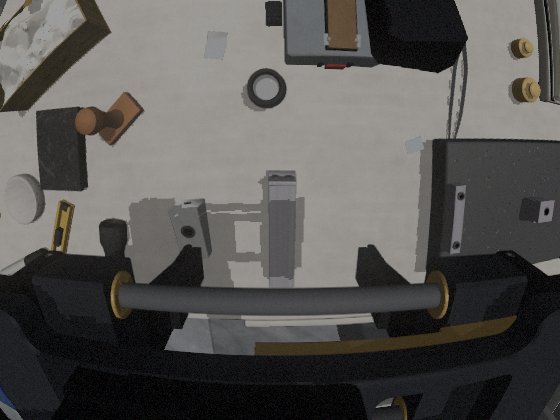

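View pics/t11z.png

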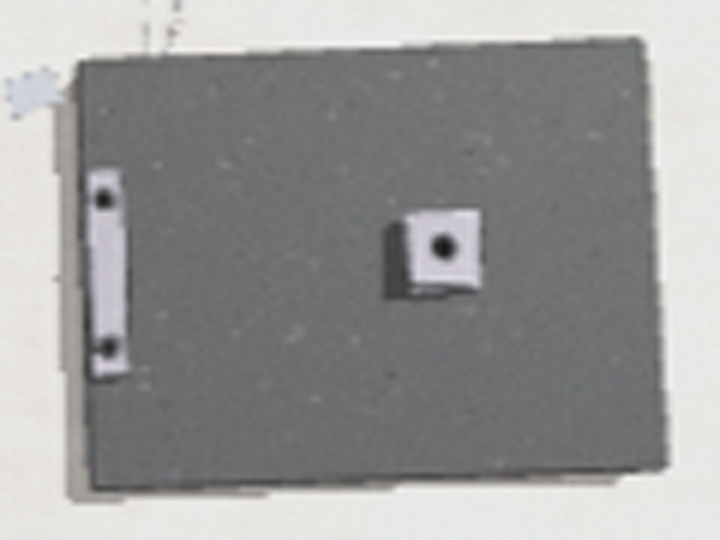

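```bash
python3 - <<'E'
from h import *
f=lambda X,Y,x0,y0,s:((X+.5)/s-.5+x0,(Y+.5)/s-.5+y0)
print('8 now',ray('top',f(444,246,250,190,6),.066).round(4))
im=cv2.imread('pics/w11.png')
cv2.imwrite('pics/w11z.png',cv2.resize(im[160:295,160:310],None,fx=4,fy=4,interpolation=cv2.INTER_CUBIC))
E
```

```text
8 now [0.4857 0.0142 0.066 ]
```

View pics/w11z.png

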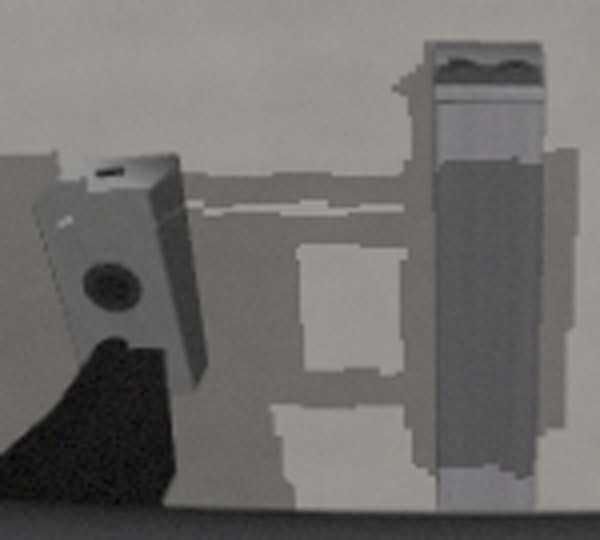

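```bash
python3 - <<'E'
from h import *
f=lambda X,Y,x0=160,y0=160,s=4:((X+.5)/s-.5+x0,(Y+.5)/s-.5+y0)
for q in [(436,100),(544,100),(437,480),(535,480)]:print('bar',wray(f(*q),.032).round(4))
print('fence top',wray(f(436,85),.042).round(4),wray(f(545,85),.042).round(4))
go([.4548,.299,.028],-91)
E
```

```text
bar [0.5052 0.3088 0.032 ]
bar [0.5047 0.2842 0.032 ]
bar [0.4075 0.3114 0.032 ]
bar [0.407  0.2866 0.032 ]
fence top [0.5107 0.3083 0.042 ] [0.5103 0.2844 0.042 ]
t 11.02 p [0.4884 0.2996 0.1831] yaw -91.05 ydir [-0.001 -0.001 -1.   ] F [ 0.2  0.4 -0.7] w 0.0873 q [ 0.36  0.54  1.63 -0.    0.97  1.94]
shift [0.334 1.551 0.012] turn y -0.0003
```

Emit:
play_rows(
  series=[
    [0.7, 0.346, 0, 0.013, 0, 0.002, 0],
    [0.7, 0, 0.3, 0, 0, 0, 0],
    [0.7, 0, 0.3, 0, 0, 0, 0],
    [0.7, 0, 0.3, 0, 0, 0, 0],
    [0.7, 0, 0, 0, 0, 0, 0],
    [0.7, 0, 0, 0, 0, 0, 0],
    [0.7, 0, 0, 0, 0, 0, 0],
  ],
)

```text
time: 11.6
position: [0.4551, 0.2998, 0.094]
tool_rot: [0.009, 0.707, -0.707, -0.008]
ft_force: [0.4, -0.2, 0.3]
grip_width: 0.0614
```

```bash
python3 - <<'E'
from h import *
go([.4538,.2985,.029],-91.3);snap('wrist','w12.png')
E
```

```text
t 11.6 p [0.4551 0.2998 0.094 ] yaw -91.41 ydir [ 0.001  0.001 -1.   ] F [ 0.4 -0.2  0.3] w 0.0614 q [ 0.38  0.65  1.76 -0.    0.73  1.97]
shift [0.014 0.65  0.014] turn y -0.0006
```

View pics/w12.png

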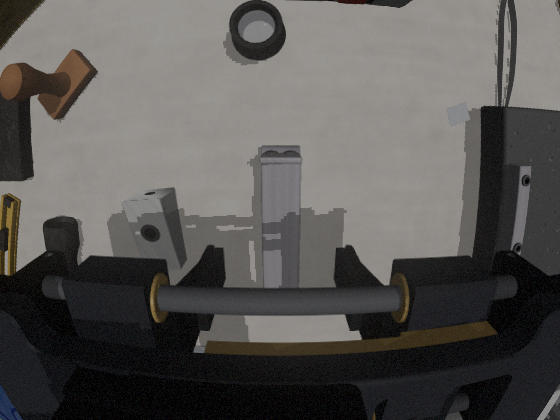

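The bar is centred between the fingers (columns 262–300) with its fence at row ~160.

Emit:
play_rows(
  series=[
    [0.7, 0.014, 0.3, 0.014, 0, 0, 0],
    [0.7, 0, 0.25, 0, 0, 0, 0],
    [0.7, 0, 0.1, 0, 0, 0, 0],
    [0.7, 0, 0, 0, 0, 0, 0],
    [0.2, 0, 0, 0, 0, 0, 0],
    [0, 0, 0, 0, 0, 0, 0],
    [0, 0, 0, 0, 0, 0, 0],
    [0, 0, 0, 0, 0, 0, 0],
    [0, 0, 0, 0, 0, 0, 0],
    [0, 0, 0, 0, 0, 0, 0],
    [0, 0, 0, 0, 0, 0, 0],
    [0, 0, 0, 0, 0, 0, 0],
  ],
  grip_force=45,
)

```text
time: 12.65
position: [0.4528, 0.299, 0.0284]
tool_rot: [0.008, 0.707, -0.707, -0.008]
ft_force: [-0.7, -0.4, 3.9]
grip_width: 0.0246
```

```bash
python3 - <<'E'
from h import *
st();snap('wrist','w13.png')
im=cv2.imread('pics/w13.png')
cv2.imwrite('pics/w13z.png',cv2.resize(im[100:290,200:360],None,fx=3,fy=3,interpolation=cv2.INTER_CUBIC))
E
```

```text
t 12.65 p [0.4528 0.299  0.0284] yaw -91.32 ydir [ 0.001  0.    -1.   ] F [-0.7 -0.4  3.9] w 0.0246 q [ 0.38  0.77  1.79 -0.    0.59  1.97]
```

View pics/w13z.png

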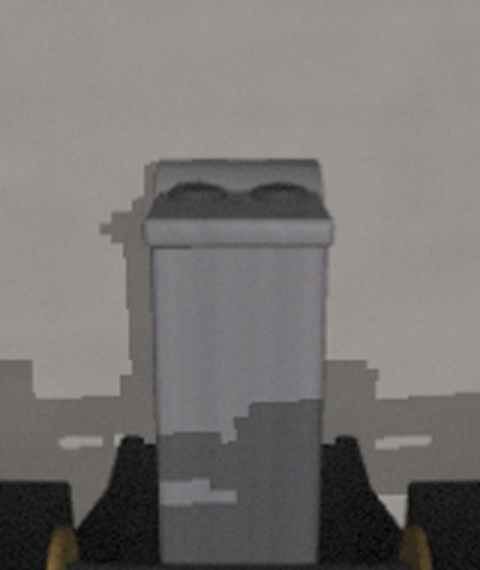

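```bash
python3 - <<'E'
from h import *
o,M=st()
f=lambda X,Y,x0=200,y0=100,s=3:((X+.5)/s-.5+x0,(Y+.5)/s-.5+y0)
for q,z in [((155,247),.032),((325,247),.032),((147,221),.042),((334,221),.042),((160,562),.032),((317,562),.032)]:
    h=wray(f(*q),z);print(h.round(4),(M.T@(h-o['position'])).round(4))
E
```

```text
t 12.7 p [0.4528 0.299  0.0283] yaw -91.33 ydir [ 0.  0. -1.] F [-0.4 -0.5  3.2] w 0.0248 q [ 0.38  0.77  1.79 -0.    0.59  1.97]
[0.5046 0.3095 0.032 ] [-0.0516 -0.0036 -0.0117]
[0.5041 0.2854 0.032 ] [-0.0516 -0.0036  0.0124]
[0.5102 0.3094 0.042 ] [-0.0571 -0.0136 -0.0118]
[0.5096 0.2851 0.042 ] [-0.0571 -0.0136  0.0126]
[0.4539 0.3113 0.032 ] [-0.0008 -0.0037 -0.0124]
[0.4533 0.2864 0.032 ] [-0.0008 -0.0037  0.0126]
```

Emit:
play_rows(
  series=[
    [0, 0, -0.1, 0, 0, 0, 0],
    [0, 0, -0.3, 0, 0, 0, 0],
    [0, 0, -0.4, 0, 0, 0, 0],
    [0, 0, -0.4, 0, 0, 0, 0],
    [0, 0, 0, 0, 0, -0.0376, 0],
    [0, 0, 0, 0, 0, -0.0376, 0],
    [0, 0, 0, 0, 0, -0.0376, 0],
    [0, 0, 0, 0, 0, -0.0376, 0],
    [0, 0, 0, 0, 0, -0.0376, 0],
    [0, 0, 0, 0, 0, -0.0376, 0],
    [0, 0, 0, 0, 0, -0.0376, 0],
    [0, 0, 0, 0, 0, -0.0376, 0],
  ],
)

```text
time: 13.7
position: [0.4516, 0.2985, 0.1476]
tool_rot: [-0.317, 0.632, -0.632, 0.316]
ft_force: [0.7, -0.4, -3.3]
grip_width: 0.0245
```

Emit:
play_rows(
  series=[
    [0, 0, 0, 0, 0, -0.0376, 0],
    [0, 0, 0, 0, 0, -0.0376, 0],
    [0, 0, 0, 0, 0, -0.0376, 0],
    [0, 0, 0, 0, 0, -0.0376, 0],
    [0, 0, 0, 0, 0, -0.0376, 0],
    [0, 0, 0, 0, 0, -0.0376, 0],
    [0, 0, 0, 0, 0, 0, 0],
    [0, 0, 0, 0, 0, 0, 0],
    [0, 0, 0, 0, 0, 0, 0],
    [0, 0, 0, 0, 0, 0, 0],
  ],
)

```text
time: 14.53
position: [0.4524, 0.2988, 0.1479]
tool_rot: [0.514, -0.485, 0.485, -0.514]
ft_force: [0.9, 0.4, -3.0]
grip_width: 0.0246
```

```bash
python3 - <<'E'
from h import *
go([.479,.0635,.16],3.5)
E
```

```text
t 14.53 p [0.4524 0.2988 0.1479] yaw 3.32 ydir [-0. -0. -1.] F [ 0.9  0.4 -3. ] w 0.0246 q [0.38 0.56 1.73 0.   0.85 0.32]
shift [ 2.365 -0.121  0.129] turn y -0.001
```

Emit:
play_rows(
  series=[
    [0, 0.394, -0.02, 0.0215, 0, 0, 0],
    [0, 0.394, -0.02, 0.0215, 0, 0, 0],
    [0, 0.394, -0.02, 0.0215, 0, 0, 0],
    [0, 0.394, -0.02, 0.0215, 0, 0, 0],
    [0, 0.394, -0.02, 0.0215, 0, 0, 0],
    [0, 0.394, -0.02, 0.0215, 0, 0, 0],
    [0, 0, 0, 0, 0, -0.001, -0.0279],
    [0, 0, 0, 0, 0, 0, -0.0279],
    [0, 0, 0, 0, 0, 0, -0.0279],
    [0, 0, 0, 0, 0, 0, 0],
    [0, 0, 0, 0, 0, 0, 0],
    [0, 0, 0, 0, 0, 0, 0],
  ],
)

```text
time: 15.53
position: [0.4795, 0.0641, 0.1599]
tool_rot: [0.574, -0.413, 0.547, -0.448]
ft_force: [0.6, -0.4, -4.2]
grip_width: 0.0243
```

```bash
python3 - <<'E'
from h import *
go([.479,.0635,.100]);snap('wrist','w14.png');snap('scene','s14.png')
im=cv2.imread('pics/s14.png');cv2.imwrite('pics/s14z.png',cv2.resize(im[150:270,220:380],None,fx=4,fy=4,interpolation=cv2.INTER_CUBIC))
E
```

```text
t 15.53 p [0.4795 0.0641 0.1599] yaw 3.62 ydir [ 0.016 -0.258 -0.966] F [ 0.6 -0.4 -4.2] w 0.0243 q [ 0.05  0.51  1.85 -0.36  0.82  0.24]
shift [-0.149  0.58  -0.005] turn y None
```

View pics/w14.png

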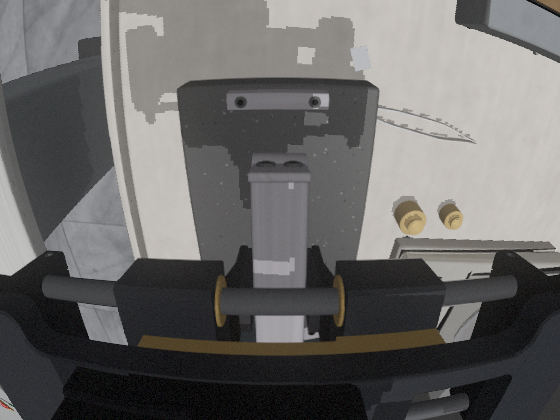

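View pics/s14z.png

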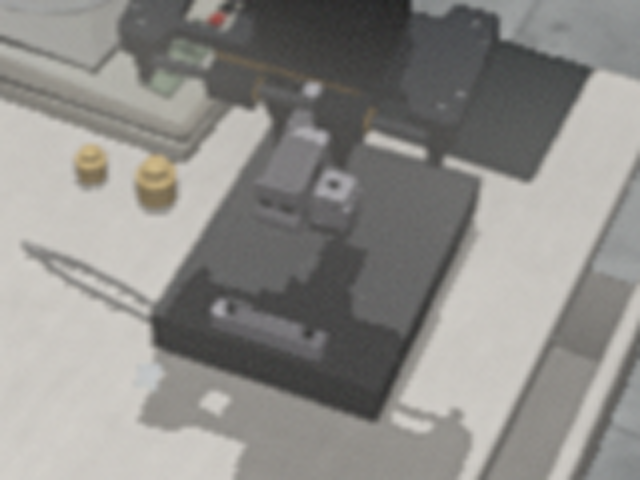

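```bash
python3 - <<'E'
from h import *
im=cv2.imread('pics/w14.png');cv2.imwrite('pics/w14z.png',cv2.resize(im[70:200,200:360],None,fx=5,fy=4.6,interpolation=cv2.INTER_CUBIC))
E
```

```text
(no output)
```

View pics/w14z.png

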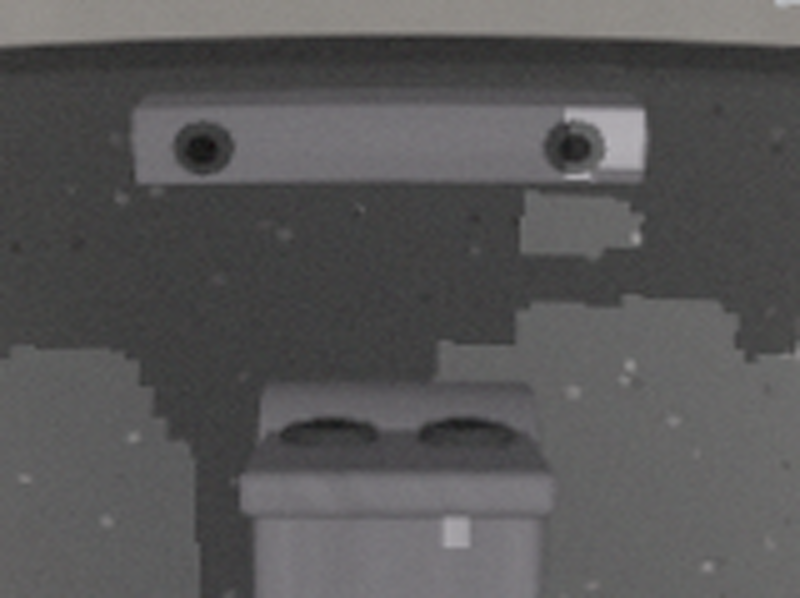

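```bash
python3 - <<'E'
from h import *
f=lambda X,Y:(X/5+200,Y/4.6+70)
a=wray(f(136,184),.054);b=wray(f(643,182),.054);print(a.round(4),b.round(4),((a+b)/2).round(4),np.degrees(np.arctan2(*(b-a)[1::-1])))
a=wray(f(203,147),.054);b=wray(f(575,147),.054);print(a.round(4),b.round(4),((a+b)/2).round(4),np.degrees(np.arctan2(*(b-a)[1::-1])))
E
```

```text
[0.4403 0.1191 0.054 ] [0.51   0.1237 0.054 ] [0.4751 0.1214 0.054 ] 3.78195293955597
[0.4495 0.1252 0.054 ] [0.5001 0.1283 0.054 ] [0.4748 0.1267 0.054 ] 3.5168317361602126
```

Emit:
play_rows(
  series=[
    [0, -0.06, 0.22, -0.009, 0, 0, 0],
    [0, -0.06, 0.22, 0, 0, 0, 0],
    [0, -0.05, 0.18, 0, 0, 0, 0],
    [0, -0.03, 0.12, 0, 0, 0, 0],
    [0, 0, 0, 0, 0, 0, 0],
    [0, 0, 0, 0, 0, 0, 0],
    [0, 0, 0, 0, 0, 0, 0],
  ],
)

```text
time: 16.22
position: [0.4792, 0.0636, 0.0838]
tool_rot: [0.574, -0.412, 0.548, -0.448]
ft_force: [0.9, -0.3, -3.6]
grip_width: 0.0246
```

```bash
python3 - <<'E'
from h import *
go([.4786,.0664,.0824]);snap('wrist','w15.png');snap('scene','s15.png');snap('top','t15.png')
im=cv2.imread('pics/s15.png');a=cv2.resize(im[150:260,230:370],None,fx=4,fy=4,interpolation=cv2.INTER_CUBIC)
cv2.imwrite('pics/s15z.png',a)
im=cv2.imread('pics/w15.png');cv2.imwrite('pics/w15z.png',cv2.resize(im[70:200,200:360],None,fx=5,fy=4.6,interpolation=cv2.INTER_CUBIC))
E
```

```text
t 16.22 p [0.4792 0.0636 0.0838] yaw 3.57 ydir [ 0.017 -0.259 -0.966] F [ 0.9 -0.3 -3.6] w 0.0246 q [ 0.05  0.65  1.9  -0.45  0.64  0.36]
shift [-0.031  0.006 -0.004] turn y None
```

View pics/s15z.png

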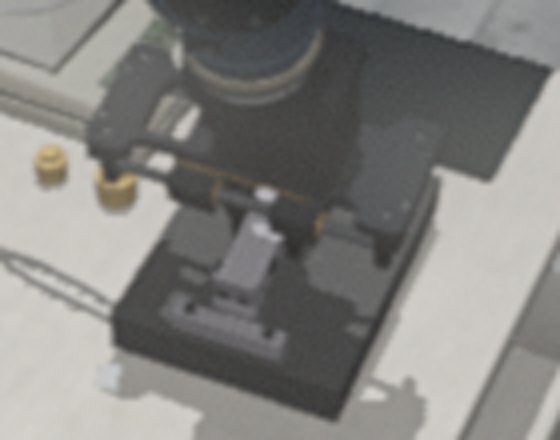

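View pics/w15z.png

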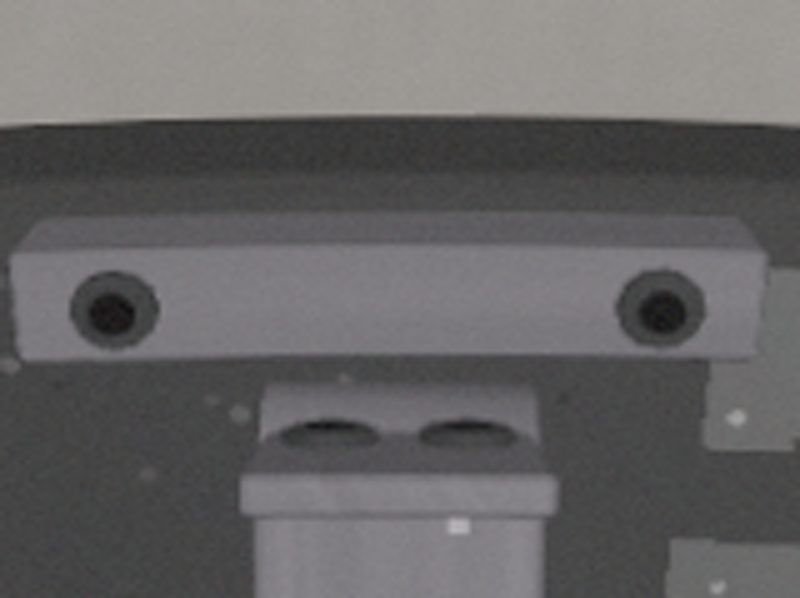

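Emit:
play_rows(
  series=[
    [0, -0.01, -0.0026, 0, 0, 0, 0],
    [0, -0.01, -0.0026, 0, 0, 0, 0],
    [0, -0.006, 0.008, 0, 0, 0, 0],
    [0, 0, 0, 0, 0, 0, 0],
    [0, 0, 0, 0, 0, 0, 0],
  ],
)

```text
time: 16.78
position: [0.4785, 0.0662, 0.0824]
tool_rot: [0.575, -0.412, 0.547, -0.448]
ft_force: [-0.7, 0.1, -3.9]
grip_width: 0.0245
```

```bash
python3 - <<'E'
from h import *
go([.4786,.0664,.0824]);
E
```

```text
t 16.78 p [0.4785 0.0662 0.0824] yaw 3.61 ydir [ 0.016 -0.259 -0.966] F [-0.7  0.1 -3.9] w 0.0245 q [ 0.06  0.65  1.9  -0.45  0.64  0.36]
shift [-0.001 -0.001  0.001] turn y None
```

Emit:
play_rows(
  series=[
    [0, -0.01, -0.0026, 0, 0, 0, 0],
    [0, -0.0026, 0.0097, 0, 0, 0, 0],
    [0, 0, 0, 0, 0, 0, 0],
    [0, 0, 0, 0, 0, 0, 0],
  ],
)

```text
time: 17.12
position: [0.4785, 0.0672, 0.0812]
tool_rot: [0.575, -0.412, 0.547, -0.448]
ft_force: [-1.0, 0.2, -4.2]
grip_width: 0.0246
```

Emit:
play_rows(
  series=[
    [0, -0.0013, 0.005, 0, 0, 0, 0],
    [0, 0, 0, 0, 0, 0, 0],
    [0, 0, 0, 0, 0, 0, 0],
  ],
)

```text
time: 17.37
position: [0.4785, 0.0672, 0.0809]
tool_rot: [0.574, -0.412, 0.547, -0.448]
ft_force: [0.2, -0.1, -2.7]
grip_width: 0.0248
```

Emit:
play_rows(
  series=[
    [0, -0.0013, 0.005, 0, 0, 0, 0],
    [0, 0, 0, 0, 0, 0, 0],
    [0, 0, 0, 0, 0, 0, 0],
  ],
)

```text
time: 17.62
position: [0.4785, 0.0672, 0.0808]
tool_rot: [0.574, -0.412, 0.548, -0.448]
ft_force: [-1.2, 1.3, 4.6]
grip_width: 0.0249
```

```bash
python3 - <<'E'
from h import *
st();print(robot.get_obs()['moment'])
E
```

```text
t 17.62 p [0.4785 0.0672 0.0808] yaw 3.61 ydir [ 0.017 -0.26  -0.966] F [-1.2  1.3  4.6] w 0.0249 q [ 0.06  0.66  1.9  -0.45  0.64  0.37]
[0.10634626 0.12622824 0.00394076]
```

Emit:
play_rows(
  series=[
    [0.5, 0, 0, 0, 0, 0, 0],
    [0.5, 0, 0, 0, 0, 0, 0],
    [0.6, 0, 0, 0, 0, 0, 0],
    [0.7, 0, 0, 0, 0, 0, 0],
    [0.7, 0, -0.1, 0, 0, 0, 0],
    [0.7, 0, -0.3, 0, 0, 0, 0],
    [0.7, 0, -0.35, 0, 0, 0, 0],
    [0.7, 0, -0.35, 0, 0, 0, 0],
    [0.7, 0, 0, 0, 0, 0, 0.0279],
    [0.7, 0, 0, 0, 0, 0, 0.0279],
    [0.7, 0, 0, 0, 0, 0, 0.0279],
    [0.7, 0, 0, 0, 0, 0, 0],
  ],
)

```text
time: 18.62
position: [0.4774, 0.0943, 0.1878]
tool_rot: [-0.514, 0.485, -0.485, 0.516]
ft_force: [0.6, -1.4, -0.4]
grip_width: 0.0606
```

```bash
python3 - <<'E'
from h import *
st();snap('wrist','w16.png');snap('scene','s16.png');snap('top','t16.png')
im=cv2.imread('pics/s16.png');a=cv2.resize(im[150:260,230:370],None,fx=4,fy=4,interpolation=cv2.INTER_CUBIC)
cv2.imwrite('pics/s16z.png',a)
E
```

```text
t 18.62 p [0.4774 0.0943 0.1878] yaw 3.43 ydir [ 0.002  0.002 -1.   ] F [ 0.6 -1.4 -0.4] w 0.0606 q [-0.04  0.43  1.84  0.    0.87 -0.1 ]
```

View pics/w16.png

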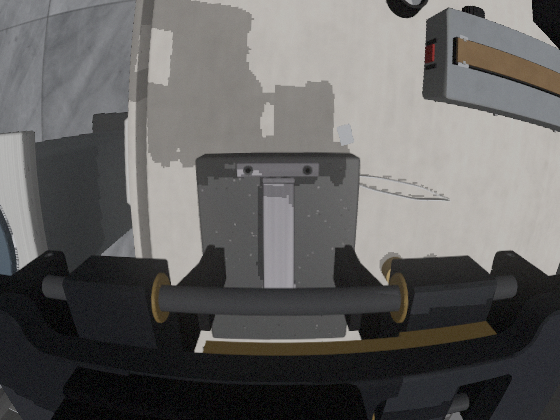

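View pics/s16z.png

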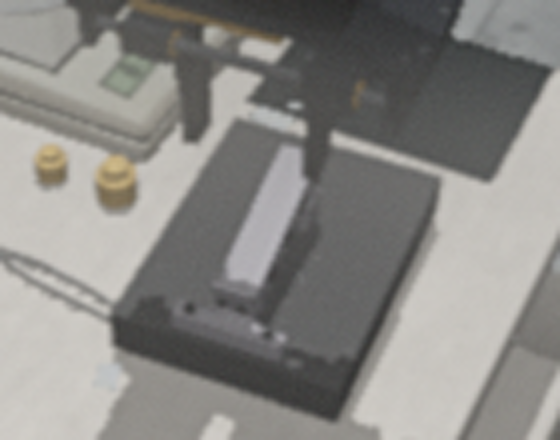

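Emit:
play_rows(
  series=[
    [0.7, 0, 0, 0, 0, 0.0365, 0],
    [0.7, 0, 0, 0, 0, 0.0365, 0],
    [0.7, 0, 0, 0, 0, 0.0365, 0],
    [0.7, 0, 0, 0, 0, 0.0365, 0],
    [0.7, 0, 0, 0, 0, 0.0365, 0],
    [0.7, 0, 0, 0, 0, 0.0365, 0],
    [0.7, 0, 0, 0, 0, 0.0365, 0],
    [0.7, 0, 0, 0, 0, 0.0365, 0],
    [0.7, 0, 0, 0, 0, 0.0365, 0],
    [0.7, 0, 0, 0, 0, 0.0365, 0],
    [0.7, 0, 0, 0, 0, 0.0365, 0],
    [0.7, 0, 0, 0, 0, 0.0365, 0],
  ],
)

```text
time: 19.77
position: [0.4761, 0.0967, 0.1862]
tool_rot: [0.09, -0.701, 0.702, -0.089]
ft_force: [-0.6, -0.8, 0.4]
grip_width: 0.0608
```

Emit:
play_rows(
  series=[
    [0.7, 0, 0, 0, 0, 0.0365, 0],
    [0.7, 0.006, 0, -0.373, 0, 0, 0],
    [0.7, 0.006, 0, -0.373, 0, 0, 0],
    [0.7, 0.006, 0, -0.373, 0, 0, 0],
    [0.7, 0.006, 0, -0.373, 0, 0, 0],
    [0.7, 0.006, 0, -0.373, 0, 0, 0],
    [0.7, 0.006, 0, -0.373, 0, 0, 0],
    [0.7, 0.006, 0, -0.373, 0, 0, 0],
    [0.7, 0.006, 0, -0.373, 0, 0, 0],
    [0.7, 0, 0, 0, 0, 0, 0],
    [0.7, 0, 0, 0, 0, 0, 0],
    [0.7, 0, 0, 0, 0, 0, 0],
  ],
)

```text
time: 20.77
position: [0.4282, 0.3906, 0.1859]
tool_rot: [0.052, -0.705, 0.706, -0.051]
ft_force: [-0.5, -0.5, 0.7]
grip_width: 0.0607
```

```bash
python3 - <<'E'
from h import *
st();snap('wrist','w17.png');snap('top','t17.png')
im=cv2.imread('pics/t17.png')
cv2.imwrite('pics/t17z.png',cv2.resize(im[190:280,250:370],None,fx=6,fy=6,interpolation=cv2.INTER_CUBIC))
im=cv2.imread('pics/w17.png')
cv2.imwrite('pics/w17z.png',cv2.resize(im[130:280,220:360],None,fx=4,fy=4,interpolation=cv2.INTER_CUBIC))
E
```

```text
t 20.77 p [0.4282 0.3906 0.1859] yaw -81.68 ydir [-0.001 -0.002 -1.   ] F [-0.5 -0.5  0.7] w 0.0607 q [ 0.55  0.55  1.61 -0.    0.99  1.97]
```

View pics/w17.png

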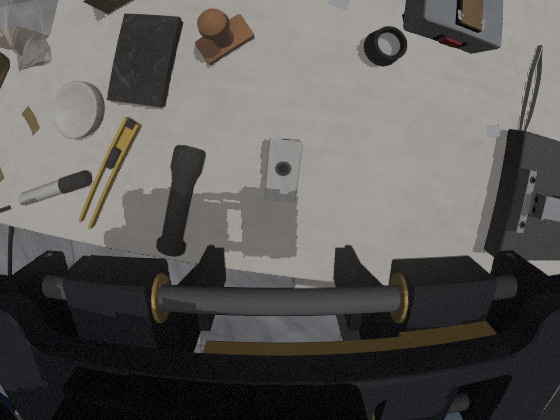

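View pics/w17z.png

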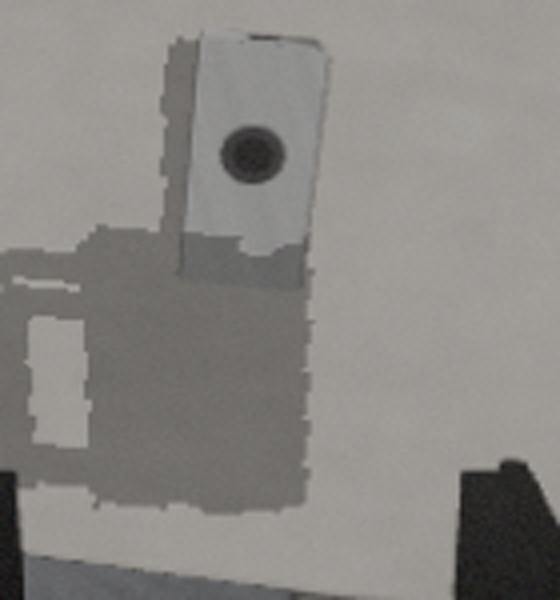

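View pics/t17z.png

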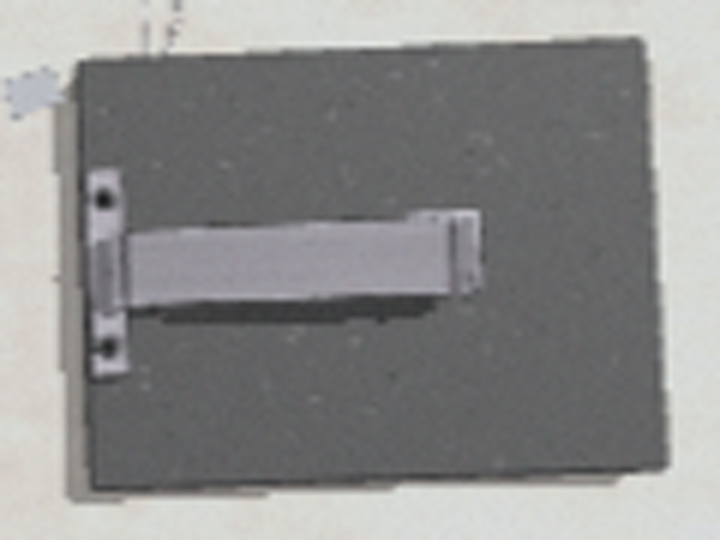

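The bar lies square from the rail onto the stack. The wedge's thick end is at the top of the view (zoom (203,33)–(325,45)).

```bash
python3 - <<'E'
from h import *
f=lambda X,Y:((X+.5)/4-.5+220,(Y+.5)/4-.5+130)
C=[wray(f(*q),z) for q,z in [((181,275),.018),((303,289),.018),((203,33),.034),((324,46),.034)]]
for c in C:print(c.round(4))
print(np.mean(C,0).round(4),'yaw L',np.degrees(np.arctan2(*(C[2]-C[0])[1::-1])),'R',np.degrees(np.arctan2(*(C[3]-C[1])[1::-1])),'thin',np.degrees(np.arctan2(*(C[0]-C[1])[1::-1])))
# top
a=(125,200,7);g=lambda X,Y,x0,y0,s:((X+.5)/s-.5+x0,(Y+.5)/s-.5+y0)
T=[ray('top',g(*q,*a),z) for q,z in [((100,390),.018),((190,388),.018),((80,191),.034),((178,191),.034)]]
for c in T:print(c.round(4))
print(np.mean(T,0).round(4))
go([.455,.388,.1])
E
```

```text
[0.4261 0.4028 0.018 ]
[0.4268 0.3728 0.018 ]
[0.4863 0.4053 0.034 ]
[0.4873 0.3782 0.034 ]
[0.4566 0.3898 0.026 ] yaw L 2.3266572414276308 R 5.08549484063206 thin 91.36745009456907
[0.4248 0.4019 0.018 ]
[0.4261 0.3745 0.018 ]
[0.4846 0.4055 0.034 ]
[0.4853 0.376  0.034 ]
[0.4552 0.3895 0.026 ]
t 20.87 p [0.429  0.3894 0.1862] yaw -81.84 ydir [-0.001 -0.001 -1.   ] F [ 0.9 -0.2 -0.5] w 0.061 q [ 0.54  0.54  1.61 -0.    0.99  1.97]
shift [-0.256  0.861  0.05 ] turn y None
```

Emit:
play_rows(
  series=[
    [0.7, 0, 0, 0, 0, 0.0315, 0],
    [0.7, -0.27, 0.1, 0.013, 0, 0, 0],
    [0.7, 0, 0.3, 0, 0, 0, 0],
    [0.7, 0, 0.3, 0, 0, 0, 0],
    [0.7, 0, 0.26, 0, 0, 0, 0],
    [0.7, 0, 0, 0, 0, 0, 0],
    [0.7, 0, 0, 0, 0, 0, 0],
    [0.7, 0, 0, 0, 0, 0, 0],
  ],
)

```text
time: 21.53
position: [0.4575, 0.39, 0.0917]
tool_rot: [-0.015, 0.707, -0.707, 0.016]
ft_force: [-0.4, -1.5, 1.2]
grip_width: 0.0608
```

```bash
python3 - <<'E'
from h import *
go([.456,.3893,.029],-87.5);snap('wrist','w18.png')
im=cv2.imread('pics/w18.png')
cv2.imwrite('pics/w18z.png',cv2.resize(im[150:300,200:360],None,fx=4,fy=4,interpolation=cv2.INTER_CUBIC))
E
```

```text
t 21.53 p [0.4575 0.39   0.0917] yaw -87.55 ydir [ 0.001  0.001 -1.   ] F [-0.4 -1.5  1.2] w 0.0608 q [ 0.52  0.7   1.61 -0.    0.82  2.05]
shift [0.016 0.627 0.006] turn y -0.0003
```

View pics/w18z.png

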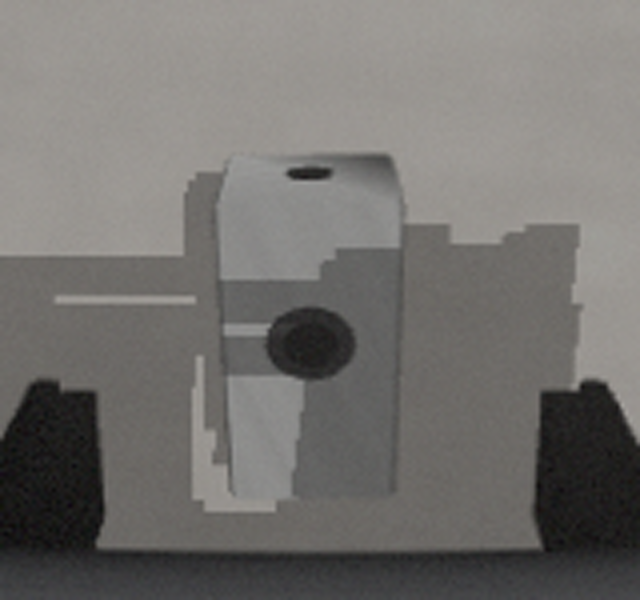

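```bash
python3 - <<'E'
from h import *
f=lambda X,Y:((X+.5)/4-.5+200,(Y+.5)/4-.5+150)
C=[wray(f(*q),z) for q,z in [((231,496),.018),((396,495),.018),((217,205),.034),((402,199),.034)]]
for c in C:print(c.round(4))
print(np.mean(C,0).round(4));go([*np.mean(C,0)[:2],.029])
E
```

```text
[0.4241 0.4051 0.018 ]
[0.4256 0.3747 0.018 ]
[0.4838 0.4074 0.034 ]
[0.486  0.3785 0.034 ]
[0.4549 0.3914 0.026 ]
t 21.58 p [0.4579 0.3904 0.0923] yaw -87.53 ydir [ 0.003  0.002 -1.   ] F [-0.1  1.3 -0.3] w 0.061 q [ 0.52  0.7   1.61 -0.    0.82  2.05]
shift [ 0.031  0.633 -0.01 ] turn y None
```

Emit:
play_rows(
  series=[
    [0.7, 0.025, 0.3, -0.005, 0, 0, 0],
    [0.7, 0, 0.24, 0, 0, 0, 0],
    [0.7, 0, 0.08, 0, 0, 0, 0],
    [0.7, 0, 0, 0, 0, 0, 0],
    [0.2, 0, 0, 0, 0, 0, 0],
    [0, 0, 0, 0, 0, 0, 0],
    [0, 0, 0, 0, 0, 0, 0],
    [0, 0, 0, 0, 0, 0, 0],
    [0, 0, 0, 0, 0, 0, 0],
    [0, 0, 0, 0, 0, 0, 0],
    [0, 0, 0, 0, 0, 0, 0],
    [0, 0, 0, 0, 0, 0, 0],
  ],
  grip_force=40,
)

```text
time: 22.58
position: [0.4542, 0.3909, 0.0292]
tool_rot: [-0.015, 0.707, -0.707, 0.016]
ft_force: [-0.7, -0.4, 4.5]
grip_width: 0.0299
```

```bash
python3 - <<'E'
from h import *
st();snap('wrist','w19.png')
im=cv2.imread('pics/w19.png')
cv2.imwrite('pics/w19z.png',cv2.resize(im[180:300,200:360],None,fx=4,fy=4,interpolation=cv2.INTER_CUBIC))
E
```

```text
t 22.58 p [0.4542 0.3909 0.0292] yaw -87.48 ydir [ 0.001  0.001 -1.   ] F [-0.7 -0.4  4.5] w 0.0299 q [0.52 0.8  1.64 0.   0.7  2.05]
```

View pics/w19z.png

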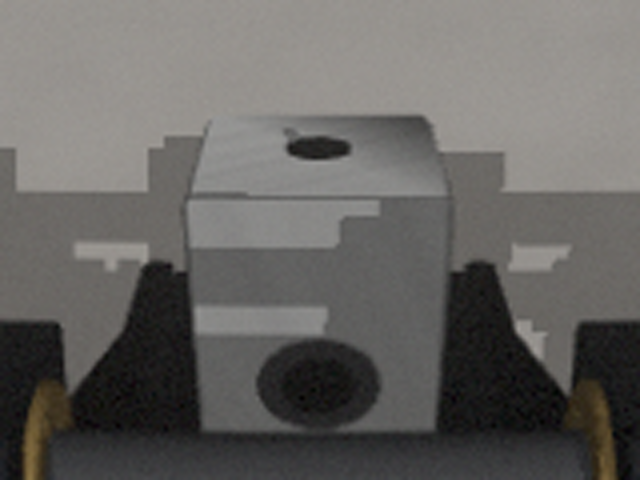

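```bash
python3 - <<'E'
from h import *
o,M=st()
f=lambda X,Y:((X+.5)/4-.5+200,(Y+.5)/4-.5+180)
for q,z in [((187,198),.034),((452,197),.034),((209,117),0.0),((430,117),0.0)]:
    h=wray(f(*q),z);print(h.round(4),(M.T@(h-o['position'])).round(4))
E
```

```text
t 22.63 p [0.4542 0.3909 0.0292] yaw -87.48 ydir [ 0.001  0.001 -1.   ] F [-0.5 -0.2  6.2] w 0.0297 q [0.52 0.8  1.64 0.   0.7  2.05]
[0.4843 0.4065 0.034 ] [-0.0307 -0.0048 -0.0143]
[0.4857 0.3774 0.034 ] [-0.0309 -0.0048  0.0149]
[0.4835 0.4068 0.    ] [-0.0299  0.0292 -0.0146]
[0.4848 0.377  0.    ] [-0.0299  0.0292  0.0152]
```

Emit:
play_rows(
  series=[
    [0, 0, -0.1, 0, 0, 0, 0],
    [0, 0, -0.35, 0, 0, 0, 0],
    [0, 0, -0.4, 0, 0, 0, 0],
    [0, 0, -0.4, 0, 0, 0, 0],
    [0, 0, 0, 0, 0, -0.0361, 0],
    [0, 0, 0, 0, 0, -0.0361, 0],
    [0, 0, 0, 0, 0, -0.0361, 0],
    [0, 0, 0, 0, 0, -0.0361, 0],
    [0, 0, 0, 0, 0, -0.0361, 0],
    [0, 0, 0, 0, 0, -0.0361, 0],
    [0, 0, 0, 0, 0, -0.0361, 0],
    [0, 0, 0, 0, 0, -0.0361, 0],
  ],
)

```text
time: 23.63
position: [0.4531, 0.3902, 0.1531]
tool_rot: [0.326, -0.628, 0.628, -0.325]
ft_force: [-0.3, 0.4, -3.6]
grip_width: 0.0297
```

Emit:
play_rows(
  series=[
    [0, 0, 0, 0, 0, -0.0361, 0],
    [0, 0, 0, 0, 0, -0.0361, 0],
    [0, 0, 0, 0, 0, -0.0361, 0],
    [0, 0, 0, 0, 0, -0.0361, 0],
    [0, 0, 0, 0, 0, -0.0361, 0],
    [0, 0, 0, 0, 0, -0.0361, 0],
    [0, 0, 0, 0, 0, 0, -0.0279],
    [0, 0, 0, 0, 0, 0, -0.0279],
    [0, 0, 0, 0, 0, 0, -0.0279],
    [0, 0, 0, 0, 0, 0, 0],
    [0, 0, 0, 0, 0, 0, 0],
    [0, 0, 0, 0, 0, 0, 0],
  ],
)

```text
time: 24.63
position: [0.4533, 0.3902, 0.1531]
tool_rot: [0.574, -0.413, 0.547, -0.447]
ft_force: [0.6, 0.3, -2.5]
grip_width: 0.0301
```

```bash
python3 - <<'E'
from h import *
go([.4768,.095,.16],3.6)
E
```

```text
t 24.63 p [0.4533 0.3902 0.1531] yaw 3.5 ydir [ 0.014 -0.259 -0.966] F [ 0.6  0.3 -2.5] w 0.0301 q [ 0.63  0.68  1.47 -0.24  1.15  0.68]
shift [2.877 0.7   0.055] turn y -0.0006
```

Emit:
play_rows(
  series=[
    [0, 0.36, 0.0875, 0.007, 0, 0, 0],
    [0, 0.36, 0.0875, 0.007, 0, 0, 0],
    [0, 0.36, 0.0875, 0.007, 0, 0, 0],
    [0, 0.36, 0.0875, 0.007, 0, 0, 0],
    [0, 0.36, 0.0875, 0.007, 0, 0, 0],
    [0, 0.36, 0.0875, 0.007, 0, 0, 0],
    [0, 0.36, 0.0875, 0.007, 0, 0, 0],
    [0, 0.357, 0.0875, 0.007, 0, 0, 0],
    [0, 0, 0, 0, 0, 0, 0],
    [0, 0, 0, 0, 0, 0, 0],
    [0, 0, 0, 0, 0, 0, 0],
    [0, 0, 0, 0, 0, 0, 0],
  ],
)

```text
time: 25.63
position: [0.4774, 0.0961, 0.1609]
tool_rot: [0.574, -0.413, 0.548, -0.447]
ft_force: [0.1, 0.8, -1.8]
grip_width: 0.0299
```

```bash
python3 - <<'E'
from h import *
go([.4768,.095,.1173],3.6);snap('wrist','w20.png')
E
```

```text
t 25.63 p [0.4774 0.0961 0.1609] yaw 3.51 ydir [ 0.016 -0.259 -0.966] F [ 0.1  0.8 -1.8] w 0.0299 q [ 0.12  0.51  1.83 -0.35  0.85  0.3 ]
shift [-0.103  0.424 -0.007] turn y -0.0005
```

View pics/w20.png

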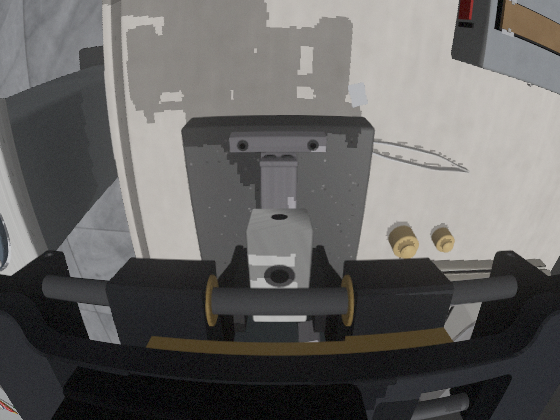

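The wedge is centred over the bar, with the fence ahead at (279,160).

Emit:
play_rows(
  series=[
    [0, -0.05, 0.2, -0.007, 0, 0, 0],
    [0, -0.035, 0.15, 0, 0, 0, 0],
    [0, -0.018, 0.074, 0, 0, 0, 0],
    [0, 0, 0, 0, 0, 0, 0],
    [0, 0, 0, 0, 0, 0, 0],
    [0, 0, 0, 0, 0, 0, 0],
    [0, 0, 0, 0, 0, 0, 0],
  ],
)

```text
time: 26.27
position: [0.4775, 0.0948, 0.1178]
tool_rot: [0.574, -0.412, 0.548, -0.448]
ft_force: [-0.1, 0.6, -2.0]
grip_width: 0.0297
```

```bash
python3 - <<'E'
from h import *
go([.4768,.095,.1073],3.6);snap('wrist','w21.png')
im=cv2.imread('pics/w21.png');cv2.imwrite('pics/w21z.png',cv2.resize(im[130:290,200:360],None,fx=4,fy=3.7,interpolation=cv2.INTER_CUBIC))
E
```

```text
t 26.27 p [0.4775 0.0948 0.1178] yaw 3.53 ydir [ 0.018 -0.259 -0.966] F [-0.1  0.6 -2. ] w 0.0297 q [ 0.12  0.59  1.86 -0.39  0.75  0.35]
shift [-0.03   0.101 -0.007] turn y -0.0004
```

View pics/w21z.png

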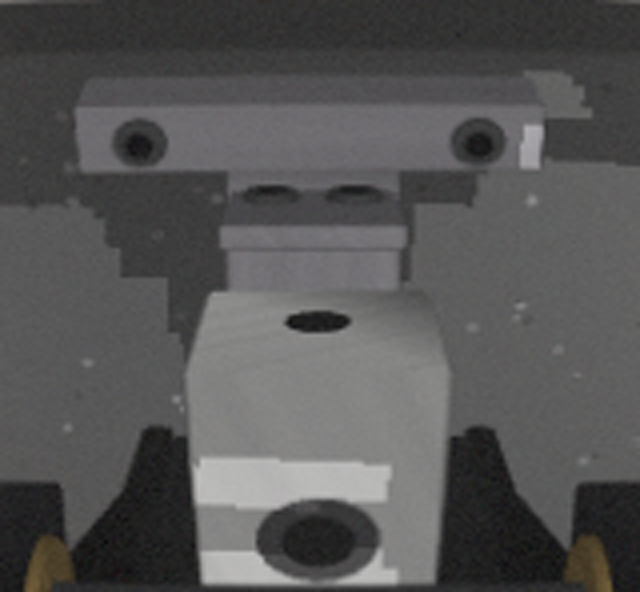

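Emit:
play_rows(
  series=[
    [0, -0.014, 0.045, -0.01, 0, 0, 0],
    [0, -0.01, 0.035, 0, 0, 0, 0],
    [0, 0, 0, 0, 0, 0, 0],
    [0, 0, 0, 0, 0, 0, 0],
  ],
)

```text
time: 26.65
position: [0.4756, 0.0945, 0.1085]
tool_rot: [0.574, -0.413, 0.548, -0.447]
ft_force: [0.8, -0.1, -2.0]
grip_width: 0.0293
```

```bash
python3 - <<'E'
from h import *
go([.4765,.095,.1073],3.6);snap('wrist','w22.png')
im=cv2.imread('pics/w22.png');cv2.imwrite('pics/w22z.png',cv2.resize(im[130:290,200:360],None,fx=4,fy=3.7,interpolation=cv2.INTER_CUBIC))
E
```

```text
t 26.65 p [0.4756 0.0945 0.1085] yaw 3.49 ydir [ 0.015 -0.26  -0.966] F [ 0.8 -0.1 -2. ] w 0.0293 q [ 0.12  0.61  1.87 -0.4   0.72  0.37]
shift [-0.007  0.01   0.009] turn y -0.0006
```

View pics/w22z.png

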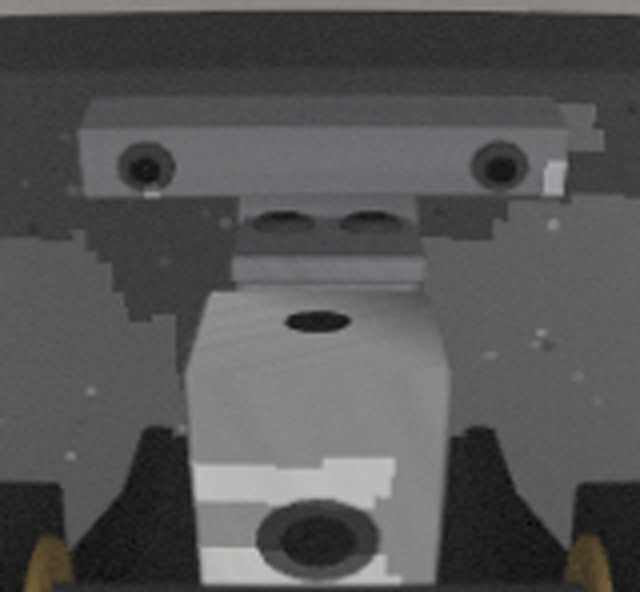

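Emit:
play_rows(
  series=[
    [0, -0.003, 0.01, 0.006, 0, 0, 0],
    [0, 0, 0.004, 0, 0, 0, 0],
    [0, 0, 0, 0, 0, 0, 0],
    [0, 0, 0, 0, 0, 0, 0],
  ],
)

```text
time: 27.03
position: [0.4766, 0.0946, 0.1076]
tool_rot: [0.574, -0.413, 0.548, -0.447]
ft_force: [-1.4, 0.7, 1.8]
grip_width: 0.0298
```

```bash
python3 - <<'E'
from h import *
st();snap('wrist','w23.png')
im=cv2.imread('pics/w23.png');cv2.imwrite('pics/w23z.png',cv2.resize(im[130:290,200:360],None,fx=4,fy=3.7,interpolation=cv2.INTER_CUBIC))
E
```

```text
t 27.03 p [0.4766 0.0946 0.1076] yaw 3.49 ydir [ 0.016 -0.259 -0.966] F [-1.4  0.7  1.8] w 0.0298 q [ 0.12  0.61  1.87 -0.4   0.72  0.37]
```

View pics/w23z.png

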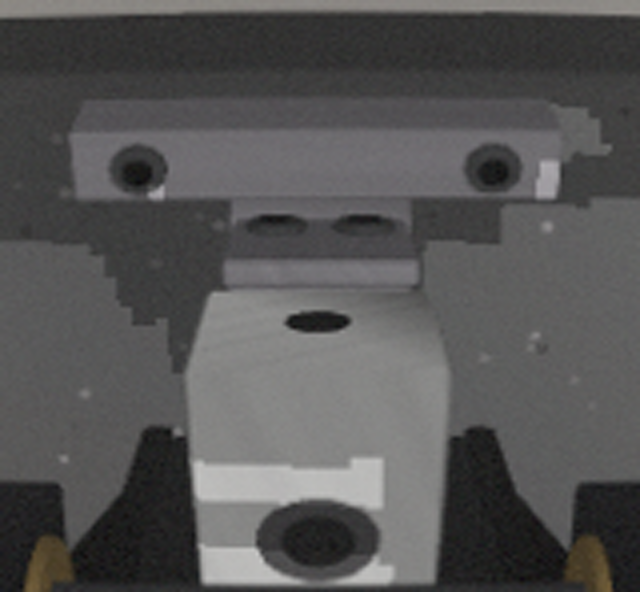

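Emit:
play_rows(
  series=[
    [0, -0.008, -0.002, 0, 0, 0, 0],
    [0, -0.008, 0, 0, 0, 0, 0],
    [0, 0, 0, 0, 0, 0, 0],
    [0, 0, 0, 0, 0, 0, 0],
  ],
)

```text
time: 27.42
position: [0.4767, 0.0961, 0.1072]
tool_rot: [0.574, -0.413, 0.548, -0.447]
ft_force: [0.4, -0.6, 2.3]
grip_width: 0.0297
```

```bash
python3 - <<'E'
from h import *
st()
E
```

```text
t 27.42 p [0.4767 0.0961 0.1072] yaw 3.51 ydir [ 0.016 -0.26  -0.966] F [ 0.4 -0.6  2.3] w 0.0297 q [ 0.12  0.61  1.87 -0.4   0.72  0.37]
```

Emit:
play_rows(
  series=[
    [0, -0.01, -0.001, 0, 0, 0, 0],
    [0, 0, 0, 0, 0, 0, 0],
    [0, 0, 0, 0, 0, 0, 0],
    [0, 0, 0, 0, 0, 0, 0],
  ],
)

```text
time: 27.75
position: [0.4766, 0.0973, 0.1069]
tool_rot: [0.574, -0.413, 0.548, -0.447]
ft_force: [-0.2, 0.2, 1.2]
grip_width: 0.0298
```

```bash
python3 - <<'E'
from h import *
st();snap('wrist','w24.png')
im=cv2.imread('pics/w24.png');cv2.imwrite('pics/w24z.png',cv2.resize(im[130:290,200:360],None,fx=4,fy=3.7,interpolation=cv2.INTER_CUBIC))
E
```

```text
t 27.75 p [0.4766 0.0973 0.1069] yaw 3.5 ydir [ 0.016 -0.259 -0.966] F [-0.2  0.2  1.2] w 0.0298 q [ 0.12  0.61  1.87 -0.4   0.72  0.37]
```

View pics/w24z.png

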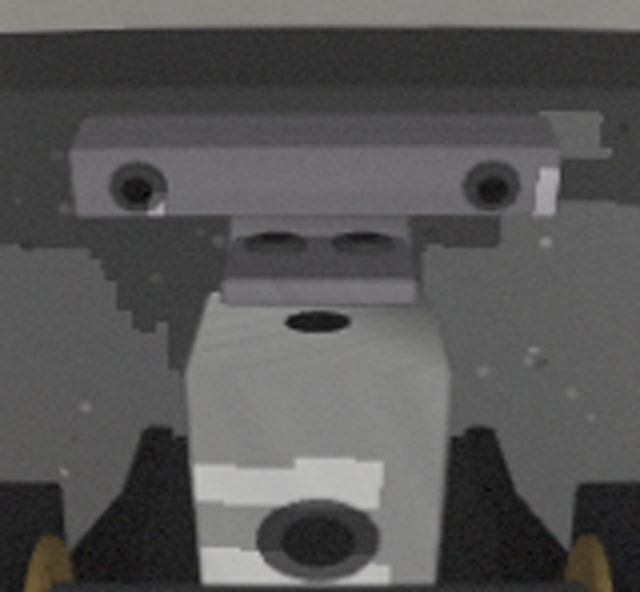

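Emit:
play_rows(
  series=[
    [0, -0.008, -0.001, 0, 0, 0, 0],
    [0, 0, 0, 0, 0, 0, 0],
    [0, 0, 0, 0, 0, 0, 0],
    [0, 0, 0, 0, 0, 0, 0],
  ],
)

```text
time: 28.13
position: [0.4764, 0.0979, 0.1068]
tool_rot: [0.574, -0.413, 0.548, -0.447]
ft_force: [0.1, -1.6, 0.3]
grip_width: 0.0298
```

Emit:
play_rows(
  series=[
    [0.5, 0, 0, 0, 0, 0, 0],
    [0.6, 0, 0, 0, 0, 0, 0],
    [0.7, 0, 0, 0, 0, 0, 0],
    [0.7, 0, 0, 0, 0, 0, 0],
    [0.7, 0, -0.1, 0, 0, 0, 0],
    [0.7, 0, -0.3, 0, 0, 0, 0],
    [0.7, 0, -0.35, 0, 0, 0, 0],
    [0.7, 0.2, -0.3, 0, 0, 0, 0.0279],
    [0.7, 0.3, -0.1, 0, 0, 0, 0.0279],
    [0.7, 0.3, 0, 0, 0, 0, 0.0279],
    [0.7, 0, 0, 0, 0, 0, 0],
    [0.7, 0, 0, 0, 0, 0, 0],
  ],
)

```text
time: 29.13
position: [0.48, 0.0452, 0.2324]
tool_rot: [-0.513, 0.486, -0.487, 0.514]
ft_force: [-0.1, 0.4, -0.7]
grip_width: 0.0608
```

```bash
python3 - <<'E'
from h import *
st();snap('wrist','w25.png');snap('scene','s25.png');snap('top','t25.png')
im=cv2.imread('pics/s25.png');cv2.imwrite('pics/s25z.png',cv2.resize(im[150:260,230:370],None,fx=5,fy=5,interpolation=cv2.INTER_CUBIC))
im=cv2.imread('pics/t25.png');cv2.imwrite('pics/t25z.png',cv2.resize(im[190:280,250:370],None,fx=6,fy=6,interpolation=cv2.INTER_CUBIC))
E
```

```text
t 29.13 p [0.48   0.0452 0.2324] yaw 3.07 ydir [ 0.002 -0.    -1.   ] F [-0.1  0.4 -0.7] w 0.0608 q [-0.14  0.36  1.8   0.    0.98 -0.19]
```

View pics/w25.png

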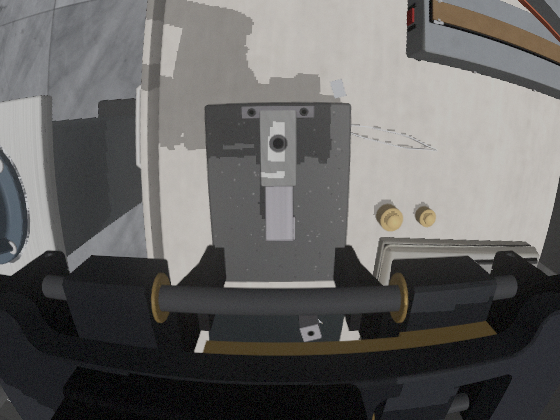

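View pics/s25z.png

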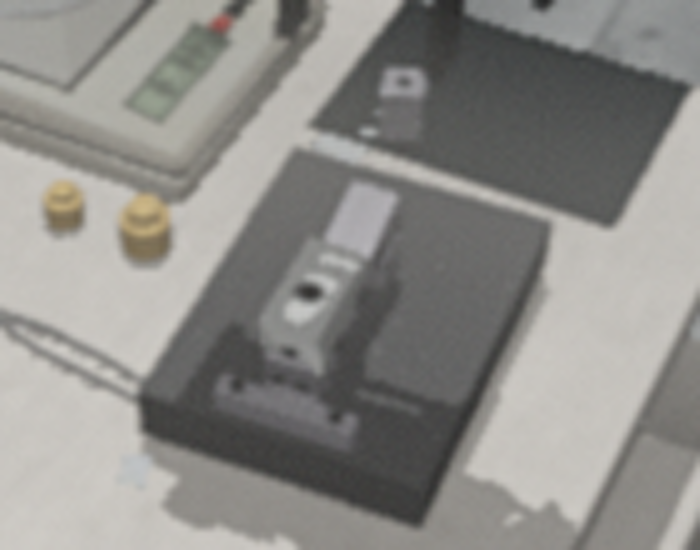

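View pics/t25z.png

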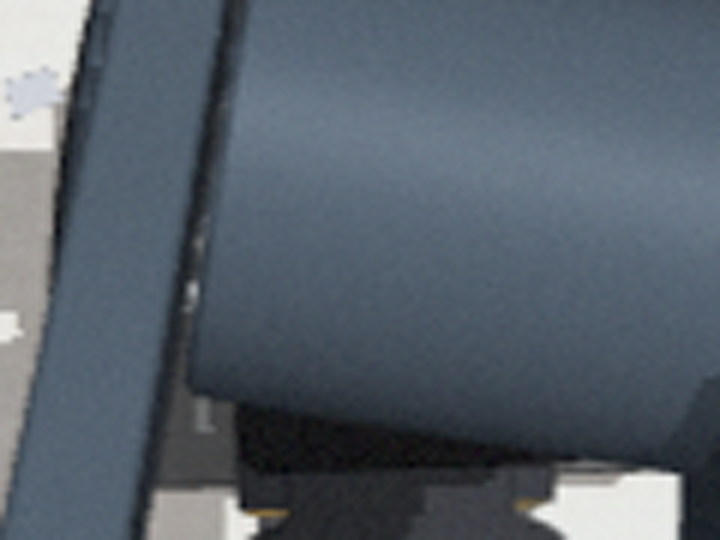

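Emit:
play_rows(
  series=[
    [0.7, 0.35, -0.1, 0, 0, 0, 0],
    [0.7, 0.35, -0.1, 0, 0, 0, 0],
    [0.7, 0.35, 0, 0, 0, 0, 0],
    [0.7, 0.35, 0, 0, 0, 0, 0],
    [0.7, 0.35, 0, 0, 0, 0, 0],
    [0.7, 0.35, 0, 0, 0, 0, 0],
    [0.7, 0, 0, 0, 0, 0, 0],
    [0.7, 0, 0, 0, 0, 0, 0],
    [0.7, 0, 0, 0, 0, 0, 0],
    [0.7, 0, 0, 0, 0, 0, 0],
  ],
)

```text
time: 30.12
position: [0.4918, -0.1586, 0.2506]
tool_rot: [0.516, -0.484, 0.483, -0.516]
ft_force: [-0.2, -0.6, -0.0]
grip_width: 0.0609
```

```bash
python3 - <<'E'
from h import *
st();snap('wrist','w26.png');snap('top','t26.png');snap('scene','s26.png')
im=cv2.imread('pics/t26.png');cv2.imwrite('pics/t26z.png',cv2.resize(im[190:280,250:370],None,fx=6,fy=6,interpolation=cv2.INTER_CUBIC))
im=cv2.imread('pics/w26.png');cv2.imwrite('pics/w26z.png',cv2.resize(im[0:200,180:380],None,fx=3.5,fy=3,interpolation=cv2.INTER_CUBIC))
E
```

```text
t 30.12 p [ 0.4918 -0.1586  0.2506] yaw 3.69 ydir [-0.002  0.001 -1.   ] F [-0.2 -0.6 -0. ] w 0.0609 q [-0.53  0.38  1.7   0.    1.07 -0.59]
```

View pics/t26z.png

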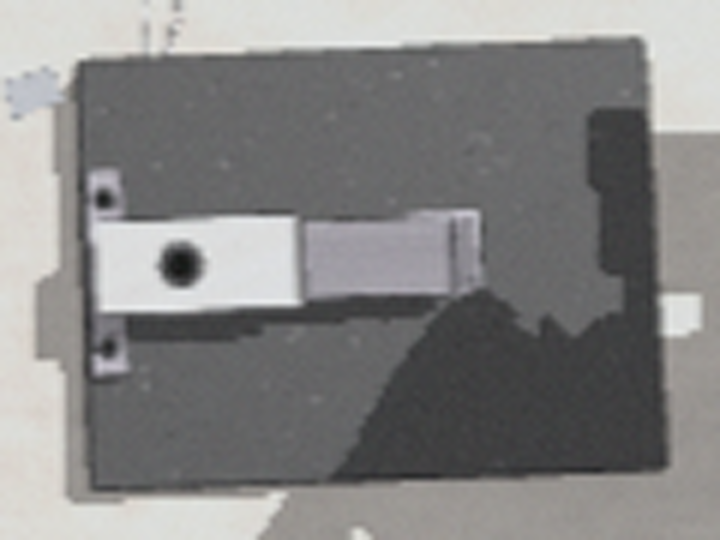

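View pics/w26z.png

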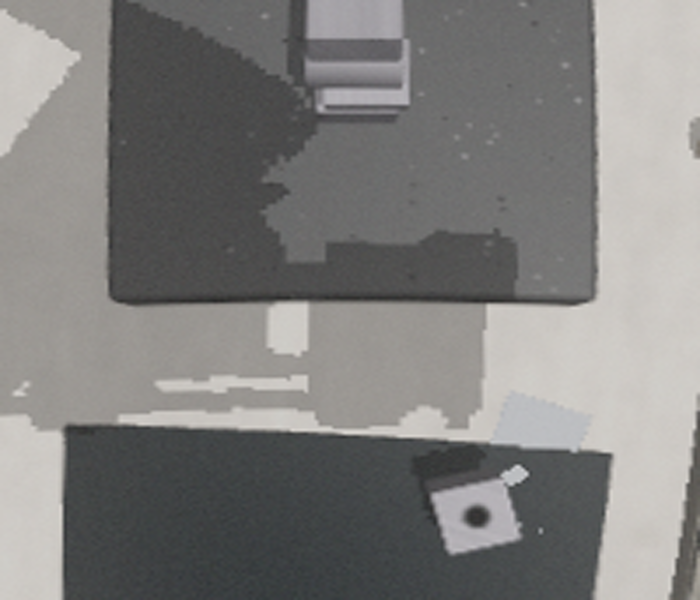

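```bash
python3 - <<'E'
from h import *
th=np.radians(3.65);c=np.array([.4806,.0377,0])
Rp=R.from_euler('z',th).as_matrix()
a=np.radians(15.07)
Rb=R.from_euler('x',-a).as_matrix()
W=lambda p:c+Rp@np.array(p)
ob=np.array([0,.0226,.0534])
B=lambda p:W(ob+Rb@np.array(p))
def z(P):
    u=proj('top',P)[0];return ((u-[250,190]+.5)*6-.5).round(0)
print('bar end',z(B([.0125,-.056,.032])),z(B([-.0125,-.056,.032])))
print('wedge thin',z(B([.015,-.008,.050])),z(B([-.015,-.008,.050])),'thick',z(B([.015,.052,.066])),z(B([-.015,.052,.066])))
bc=np.array([.0008,-.0247])
print('8 right edge',z(W([bc[0]+.012,bc[1]-.012,.066])),z(W([bc[0]-.012,bc[1]-.012,.066])))
print('rail',z(W([.035,.084,.054])),z(W([-.035,.084,.054])))
E
```

```text
bar end [449. 215.] [453. 293.]
wedge thin [291. 213.] [295. 307.] thick [ 97. 220.] [100. 314.]
8 right edge [481. 217.] [485. 289.]
rail [121. 167.] [128. 373.]
```

```bash
python3 - <<'E'
from h import *
st();print(ticket.hand_in())
E
```

```text
t 30.27 p [ 0.4921 -0.1595  0.251 ] yaw 3.64 ydir [-0.001  0.    -1.   ] F [ 0.8 -0.7 -0.1] w 0.0607 q [-0.53  0.38  1.7  -0.    1.07 -0.59]
the job is handed in; nothing more can be done
None
```

I set up the sine bar and wedge as asked and handed the job in at about 30 s. No verdict was reported, so what follows is from my own checks.

- **Blocks:** the 18 mm block stands on the plate with the 8 mm block on top. The top camera put the two block centres about 3 mm apart, while the arm's own readings put them under 1 mm apart. Both are inside the 7 mm limit.
- **Bar:** it lies square to the rail and about 1 mm off its middle. Its low roller is down on the plate, an estimated 1 mm short of the rail; I did not feel it touch. The other roller rests on the blocks. In the last top picture its end edge fell within about 0.5 mm of where a bar sloping 15.07° should show.
- **Wedge:** it is on the bar, thick end down the slope, and I pushed it until I felt the fence (about 1.6 N). The last top picture disagreed slightly: the thick end appeared at the fence, but the thin end appeared about 2 mm short of it. Both readings are within tolerance.
- **Not disturbed:** the 34 mm block was still in place in the last pictures. I never went near the loupe, but I did not measure either of them again at the end.

The gripper was open and well clear of everything at hand-in.

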